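# Load the tilted bench mixer and arm its guarded switch

## Robot

A 7-joint arm with a two-finger parallel gripper is mounted at the origin on a cart in front of the work surface, level with it; the furniture and walls round the work are solid. World frame = base frame: x ahead of the robot, y to its left, z up, the work surface at z = 0. Lengths are in m, angles in rad, forces in N, time in s.
With the tool pointing down it reaches from about 0.4 to 0.85 m from the base axis. Payload 4.4 kg.
Tool frame: the origin (TCP) lies midway between the tips of the shut fingers; the grasp point (between the pads) lies 19 mm behind it (manip.grip_depth is the distance from the TCP to the grasp point, in m); x points along the fingers, y is the direction in which the jaws open and shut, and the axes are right-handed (so a half turn about x gives the same grasp; the last joint's range is limited). The gripper opens to 94 mm and grips with 3 to 60 N. Pads are 16 mm wide; open, the fingers measure 119 mm over their backs; the gripper's body (75 mm by 177 mm) begins 78 mm behind the grasp point.
Start: joints at [1.114, 0.628, 0.038, 1.517, -0.027, 0.996, -0.02], TCP at [0.248, -0.601, 0.205] pointing down, gripper open.
Joint ranges: [-3.06, 3.06], [-0.37, 2.12], [-1.25, 1.32], [0.18, 2.47], [-1.1, 4.24], [0.23, 1.98], [-2.94, 2.94]. Speed limits (rad/s): [2.57, 2.57, 3.14, 3.14, 3.14, 3.14, 3.14].

## Interface

Orientations are given as a unit quaternion [x, y, z, w].
In Python, from bench import manip gives the robot as it stands.
- The arm moves only by the tool carry_out, never from a script. Its argument "steps" is a list of rows, each a list of 7 numbers: the gripper's target within -1 to 1 (fully open at 1, half-way at 0, shut at -1), then the shift along the world's x, y, z in mm, then the turn, a rotation vector about the world's x, y, z in degrees. A call has 1 to 10 rows; each row shifts and turns the commanded pose from where the row before left it; what a row does not reach is not made up. A row lasts 1/8 s, in which the tool goes at most 62.5 mm and 10.7 degrees, less where a joint would pass 70% of its speed; a pose out of reach is approached as far as the arm can. A call with a gripper value outside its range is refused whole. The fingers move at their own pace and stop on an object; "squeeze" is the grip in N (left out, the last holds). Time passes only in rows, so rows that do not move let the fingers close. It gives the time, the measured TCP pose, the force and the opening at its end, in the units of the state.
- manip.state(): the state, without advancing time (a new reading comes with each control period).
- manip.snapshot(name): name is "scene" or "top" or "wrist"; returns a dict with "img" (384x512x3 uint8, blue, green, red), "intrinsics" (3x3 intrinsics, pixels), "view" (4x4, takes a point from world to camera coordinates). Camera axes: x right, y up, looking along -z (the intrinsics and any distortion apply to the point x, -y, -z); pixel columns grow to the right and rows downward; lengths in m; the calibration is good to about 2 mm. A picture is of the moment at which its call begins. There is no depth.
- manip.sign_off(): hands the job in, once; it reports no verdict.
The state is a dict: "t": time; "joint_positions": joint angles; "qd": joint speeds; "joint_efforts": joint torques, N m; "eef_pos": TCP position; "tool_rot": TCP orientation; "wrist_force": force on the tool from outside, world axes, zero at the start; "wrist_torque": the same for the moment, N m; "opening": finger opening in m.
Only numpy, scipy, OpenCV 4.12 (cv2) and the standard library are available. Lean on these libraries where they do the work, as an engineer would, in place of code of your own. Each camera call takes 0.05 s, during which the arm holds its last target.

## Task

Seat the tapered mixing beaker fully home in the mixer's tilted cup, turning it about its own axis until its lugs drop into slots of the cup's ring, and then, keeping it home, rock it in the cup with its handle to feel that the sprung spindle swings freely: at least 15 degrees anticlockwise and then at least 15 degrees clockwise from rest, as seen looking down on the beaker's lid. Let it go, lift the mixer's guard flap well up, flip the toggle beneath it fully over, away from the front, and lower the guard shut again. Do not disturb the bottles or the pot standing round the work.

Things in the scene. Friction and masses are not known exactly. Their poses are not given: they have to be found in the camera images.
- beaker: Loose tapered beaker, 114 mm tall, 0.28 kg, lid fixed; starts upright on its narrow end. Origin: centre of its underside; z: the cone's axis, up through the lid. Aluminium cone, radius 20 mm at z = 0 to 38 mm at z = 58; grey flange, radius 46, z = 62 to 71; lid top z = 75. On it a grey bar handle, 14 mm thick along x, 56 long along y, up to z = 114. A half turn about z leaves it the same.
- beaker_handle (a point): Point inside the beaker's bar handle, on the axis at z = 97 mm (22 mm above the lid, 17 mm below the handle's top); axes as the beaker's. Grasp the handle across its 14 mm (along x).
- beaker_lug (a point): One of the beaker's two steel lugs, at (0, 41, 52) mm in its frame, on the lug's underside; the other is opposite, at y = -41. In line with the handle's length, 8 mm wide along x, radius 36.5 to 45.5 mm, hanging from the flange down to z = 52 mm.
- mixer: Fixed bench mixer: white slab 30 mm high, x = -70 to 120, y = -135 to 135 mm, with a tilted motor and steel cup at +y and a switch block at -y. Origin on the worktop; x to its back (robot in front), y to its left, z up. Switch block: x = -35 to 70, y = -128 to -42 mm, top z = 70 mm. The cup's rim reaches z = 155 mm.
- cup_seat (a point): Where the centre of the beaker's underside lies when fully home; in the mixer's frame at (25, 75, 78) mm. Its z axis is the cup's axis, out of the mouth, tilted 30 degrees from vertical towards the mixer's front (-x); its x and y turn with the spindle. The cup's taper matches the beaker's and ends at z = 48 mm, wall 6 mm.
- ring_top (a point): On the cup's axis, 60 mm above cup_seat, level with the tops of six raised lands on the rim (radius 40 to 49 mm) parted by six slots 60 degrees apart, 16 mm wide. The ring's angle differs each run and no reading gives it: feel for it. Lugs on lands hold the beaker 8 mm short of home; pressed lightly (5 N) and turned up to 60 degrees they drop in, with 5 degrees of play either way.
- spindle (a joint): Turn of the cup with its ring about its axis, rad; 0 at rest, positive anticlockwise looking down on the beaker's lid (into the cup). A spring of 0.8 N m/rad brings it back to 0 when let go; stops at +-0.6. 15 degrees = 0.26 rad.
- guard (a joint): Grey guard flap over the toggle, rad: 0 shut (level), grows as its front edge is lifted; stop at 1.95. Hinge along the mixer's y; stays at whatever angle it is left (friction, about 1 N at the tab).
- guard_hinge (a point): On the guard's hinge axis, middle; in the mixer's frame at (60, -85, 120) mm. Axes turn with the flap: x from the front edge to the hinge, y along the hinge, z out of its upper face. The flap is 88 mm long, 66 mm wide, 4 mm thick.
- guard_tab (a point): Grasp point of the guard's tab, a bar 10 mm thick along y and 14 mm high that sticks out 48 mm beyond the flap's front edge, in its plane; this point lies 28 mm beyond the edge, at (-116, 0, 3) mm in the frame of guard_hinge. Pinched across y, the tab can pivot between the pads.
- toggle (a joint): Steel bat toggle under the guard, rad: 0 off (leaning 0.4 rad towards the mixer's front), 0.8 on (leaning 0.4 rad to the back, towards the guard's hinge); stays where left, about 1.5 N at the tip.
- toggle_tip (a point): Centre of the toggle's round tip, 11 mm thick, 36 mm from its pivot; the pivot is in the mixer's frame at (5, -85, 70) mm on the switch block's top.
- syrup_bottle: Bystander: white syrup bottle with dosing cup, 47 mm wide, 122 mm tall; origin at its underside. Beaker and syrup bottle may stand on either side of the mixer.
- pot: Bystander: white screw pot, 54 mm wide, 47 mm tall, in front of the mixer; origin at its underside.
- amber_bottle: Bystander: small amber bottle, 38 mm wide, 76 mm tall, right of the mixer; origin at its underside.
Not all that is in view belongs to the job. What is shaped like the beaker but brown, pink or yellow is not meant.

How it is judged:
On the way, in this order (a step that is already met when the one before it is completed fails the run):
1. the beaker is fully home in the cup, lugs in the slots (z of beaker in the frame of cup_seat between -0.006 and 0.0035 m and angle between the z axis of beaker and the z axis of cup_seat, either way round below 0.07 rad and distance between beaker and cup_seat below 0.007 m), for 0.1 s.
2. rocked anticlockwise while home (all of step 1 and value of joint spindle above 0.24 rad), for 0.1 s.
3. rocked clockwise while home (all of step 1 and value of joint spindle below -0.24 rad), for 0.1 s.
4. the guard is lifted, the toggle still off (value of joint guard above 1 rad and value of joint toggle below 0.2 rad), for 0.1 s.
5. the toggle is flipped over under the open guard (value of joint toggle above 0.65 rad and value of joint guard above 0.8 rad), for 0.1 s.
At the end, for the whole second after the job is handed in: The beaker is at rest fully home in the cup (underside within 3.5 mm of the seat along the cup's axis, axes within 4 degrees), the toggle is over (more than 0.65 of 0.8 rad) and the guard is shut (below 0.1 rad) (all of step 1 and value of joint toggle above 0.65 rad and value of joint guard below 0.1 rad and linear speed of beaker below 0.02 m/s); the robot touches nothing.
It fails at once if the syrup bottle is pushed more than 40 mm or tipped (distance of syrup_bottle from where it was at the start of the episode above 0.04 m or angle between syrup_bottle's own z axis and vertical above 0.5 rad).
It fails at once if the pot is pushed more than 40 mm or tipped (distance of pot from where it was at the start of the episode above 0.04 m or angle between pot's own z axis and vertical above 0.5 rad).
It fails at once if the amber bottle is pushed more than 40 mm or tipped (distance of amber_bottle from where it was at the start of the episode above 0.04 m or angle between amber_bottle's own z axis and vertical above 0.5 rad).
It also fails if it takes over 72 s, if anything falls off the work surface, if the arm or the gripper's body presses on something with over 40 N, if the wrist force passes 120 N, or if a joint passes its speed limit or range.

## Working session

There is one attempt and no reset: what is moved stays moved. The work goes in short steps, Python scripts to look and compute and a tool call to move; the robot and the scene stay as the last step left them, time stands still between calls to the robot, and variables do not carry over. Pictures are saved under pics/ and viewed, and the job is handed in when it is done.

Besides the shell and the picture viewer there is one more tool, called as a command line: name --pt "numbers of a row" for each row, then --argument value for the rest. carry_out: Moves the arm, as the interface text tells. Its arguments: {"type":"object","properties":{"steps":{"type":"array","items":{"type":"array","items":{"type":"number"}}},"squeeze":{"type":"number"}},"required":["steps"]}

```bash
ls; mkdir -p pics; cat > h.py <<'E'
import numpy as np, cv2
from bench import manip
from scipy.spatial.transform import Rotation as R
def snap(name,fn=None):
    s=manip.snapshot(name)
    if fn: cv2.imwrite('pics/'+fn,s['img'])
    return s
def proj(s,P):
    P=np.atleast_2d(P); V=np.array(s['view']);K=np.array(s['intrinsics'])
    c=P@V[:3,:3].T+V[:3,3]; c=c*[1,-1,-1]; u=c@K.T; return u[:,:2]/u[:,2:]
def ray(s,uv):
    V=np.array(s['view']);K=np.array(s['intrinsics'])
    d=np.linalg.inv(K)@[uv[0],uv[1],1]; d=d*[1,-1,-1]; d=V[:3,:3].T@d
    o=-V[:3,:3].T@V[:3,3]; return o,d/np.linalg.norm(d)
def onz(s,uv,z):
    o,d=ray(s,uv); return o+d*(z-o[2])/d[2]
def tri(s1,a,s2,b):
    o1,d1=ray(s1,a);o2,d2=ray(s2,b)
    A=np.stack([d1,-d2],1);t=np.linalg.lstsq(A,o2-o1,rcond=None)[0]
    p,q=o1+t[0]*d1,o2+t[1]*d2
    return (p+q)/2,np.linalg.norm(p-q)
E
python3 - <<'E'
from h import *
np.set_printoptions(precision=3,suppress=True)
for n in ['scene','top','wrist']:
    s=snap(n,n+'0.png'); print(n,list(s.keys()),np.array(s['intrinsics']),np.array(s['view']))
st=manip.state(); print(st); print(manip.grip_depth, dir(manip))
E
```

```text
pics
scene ['img', 'intrinsics', 'view'] [[359.378   0.    252.463]
 [  0.    359.378 190.055]
 [  0.      0.      1.   ]] [[ 0.772 -0.636 -0.009 -0.433]
 [ 0.271  0.316  0.91  -0.208]
 [-0.575 -0.704  0.416 -1.075]
 [ 0.     0.     0.     1.   ]]
top ['img', 'intrinsics', 'view'] [[470.1     0.    251.856]
 [  0.    470.1   193.686]
 [  0.      0.      1.   ]] [[ 0.383 -0.924  0.005 -0.244]
 [ 0.872  0.363  0.328 -0.456]
 [-0.305 -0.122  0.945 -1.602]
 [ 0.     0.     0.     1.   ]]
wrist ['img', 'intrinsics', 'view'] [[339.559   0.    252.859]
 [  0.    339.559 191.768]
 [  0.      0.      1.   ]] [[ 0.381 -0.925 -0.001 -0.648]
 [ 0.889  0.367 -0.274  0.03 ]
 [ 0.254  0.103  0.962 -0.393]
 [ 0.     0.     0.     1.   ]]
{'t': 0.15, 'joint_positions': array([ 1.114,  0.629,  0.038,  1.518, -0.027,  0.996, -0.02 ]), 'qd': array([-0.   , -0.002, -0.001, -0.004,  0.001,  0.001,  0.   ]), 'joint_efforts': array([  0.002, -55.01 ,   1.145, -18.682,  -0.052,   0.021,   0.   ]), 'eef_pos': array([ 0.247, -0.601,  0.205]), 'tool_rot': array([-0.694, -0.138,  0.694, -0.137]), 'wrist_force': array([-0.287,  0.132,  0.099]), 'wrist_torque': array([-0.035,  0.045,  0.015]), 'opening': 0.09360247505248569}
0.0188 ['MotionError', '__class__', '__delattr__', '__dict__', '__dir__', '__doc__', '__eq__', '__format__', '__ge__', '__getattribute__', '__getstate__', '__gt__', '__hash__', '__init__', '__init_subclass__', '__le__', '__lt__', '__module__', '__ne__', '__new__', '__reduce__', '__reduce_ex__', '__repr__', '__setattr__', '__sizeof__', '__str__', '__subclasshook__', '__weakref__', 'grip_depth', 'sign_off', 'snapshot', 'state']
```

View pics/scene0.png

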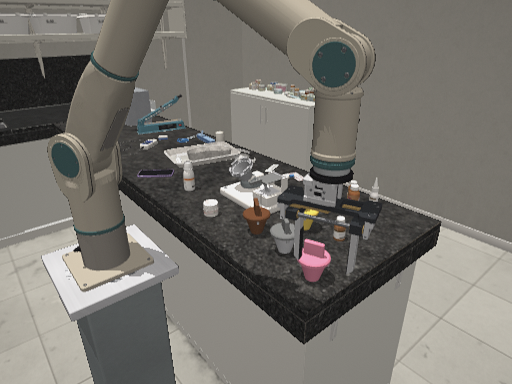

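View pics/top0.png

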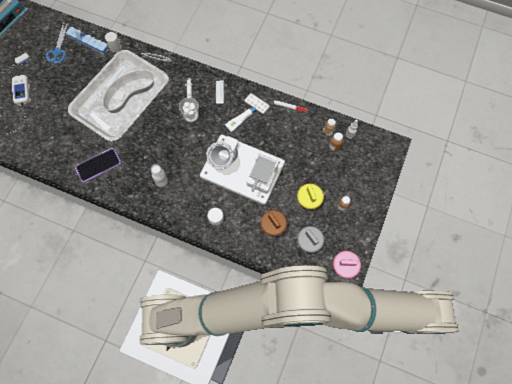

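View pics/wrist0.png

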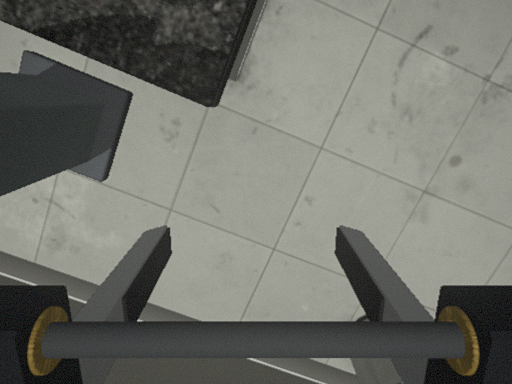

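Beaker-like objects in top view: brown (274,223), yellow (311,196), pink (347,264), grey (311,239). The grey one, with an aluminium cone and grey flange and bar, fits the description. I'll enlarge it and the mixer.

```bash
python3 - <<'E'
import cv2,numpy as np
t=cv2.imread('pics/top0.png');s=cv2.imread('pics/scene0.png')
a=cv2.resize(t[120:270,195:375],None,fx=4.4,fy=4,interpolation=cv2.INTER_CUBIC)
cv2.imwrite('pics/c1.png',cv2.resize(t[125:270,195:375],(745,600),interpolation=cv2.INTER_CUBIC))
cv2.imwrite('pics/c2.png',cv2.resize(s[140:290,180:380],(800,600),interpolation=cv2.INTER_CUBIC))
E
```

```text
(no output)
```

View pics/c1.png

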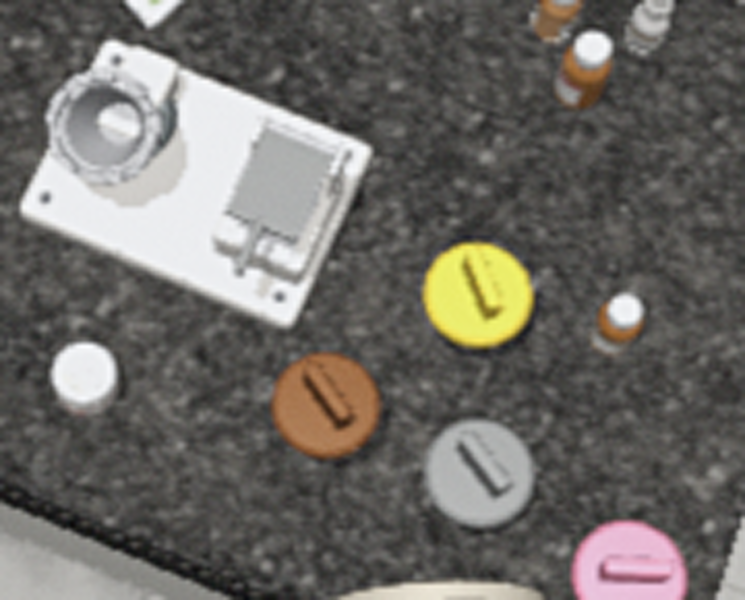

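View pics/c2.png

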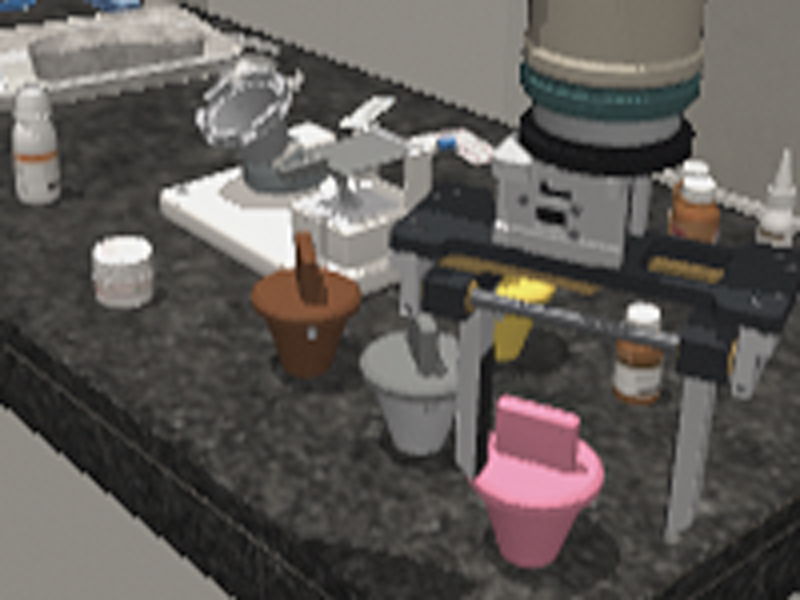

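Grey beaker confirmed at crop (480,473) = top pixel (311,239). Now measure the beaker and the mixer.

```bash
cat > m.py <<'E'
from h import *
np.set_printoptions(precision=4,suppress=True)
s=snap('top'); im=s['img']; hsv=cv2.cvtColor(im,cv2.COLOR_BGR2HSV)
# lid
m=((hsv[...,1]<40)&(hsv[...,2]>95)).astype(np.uint8)*255
m=cv2.morphologyEx(m,cv2.MORPH_CLOSE,np.ones((7,7)))
n,l,st,c=cv2.connectedComponentsWithStats(m)
k=l[243,303] or l[236,318]; print('lid',st[k],c[k])
cs,_=cv2.findContours((l==k).astype(np.uint8),cv2.RETR_EXTERNAL,cv2.CHAIN_APPROX_NONE)
cc=max(cs,key=cv2.contourArea)
pts=np.array([onz(s,p,0.0665) for p in cc[:,0]])[:,:2]
A=np.c_[2*pts,np.ones(len(pts))];x=np.linalg.lstsq(A,(pts**2).sum(1),rcond=None)[0]
print('circle',x[:2],np.sqrt(x[2]+x[:2]@x[:2]))
# slab
w=((hsv[...,1]<30)&(hsv[...,2]>165)).astype(np.uint8)
n,l,st,c=cv2.connectedComponentsWithStats(w); k=l[190,230];print('slab',st[k],c[k])
cs,_=cv2.findContours((l==k).astype(np.uint8),cv2.RETR_EXTERNAL,cv2.CHAIN_APPROX_NONE)
cc=max(cs,key=cv2.contourArea)[:,0].astype(float)
C=np.array([[110,42],[372,150],[290,325],[22,208]])/4.139+[195,125]-0.4
W=[]
lines=[]
for i in range(4):
    a,b=C[i],C[(i+1)%4]; d=(b-a)/np.linalg.norm(b-a); nn=np.array([-d[1],d[0]])
    t=(cc-a)@d/np.linalg.norm(b-a); e=(cc-a)@nn
    sel=(t>.12)&(t<.88)&(abs(e)<2.0)
    q=np.array([onz(s,p,0.030)[:2] for p in cc[sel]])
    vx=cv2.fitLine(q.astype(np.float32),cv2.DIST_HUBER,0,.001,.001).ravel()
    lines.append(vx); print(i,sel.sum(),vx,np.degrees(np.arctan2(vx[1],vx[0])))
for i in range(4):
    a,b=lines[i-1],lines[i]
    t=np.linalg.solve(np.c_[a[:2],-b[:2]],b[2:]-a[2:]); W.append(a[2:]+t[0]*a[:2])
W=np.array(W);print(W,np.linalg.norm(np.diff(W,axis=0),axis=1),W.mean(0))
E
python3 m.py
python3 - <<'E'
import cv2
t=cv2.imread('pics/top0.png')
cv2.imwrite('pics/c3.png',cv2.resize(t[219:261,290:334],(660,630*660//660),interpolation=cv2.INTER_CUBIC)[:600])
cv2.imwrite('pics/c4.png',cv2.resize(t[132:210,195:295],(769,600),interpolation=cv2.INTER_CUBIC))
E
```

```text
lid [     0      0    512    384 150387] [278.8573 205.1347]
circle [ 0.7448 -0.0697] 0.8229247068705778
slab [    0     0   512   384 69986] [203.5896 168.2428]Traceback (most recent call last):
  File "m.py", line 27, in <module>
    vx=cv2.fitLine(q.astype(np.float32),cv2.DIST_HUBER,0,.001,.001).ravel()
       ~~~~~~~~~~~^^^^^^^^^^^^^^^^^^^^^^^^^^^^^^^^^^^^^^^^^^^^^^^^^
cv2.error: OpenCV(4.12.0) /io/opencv/modules/imgproc/src/linefit.cpp:618: error: (-215:Assertion failed) npoints2 >= 0 || npoints3 >= 0 in function 'fitLine'
```

View pics/c3.png

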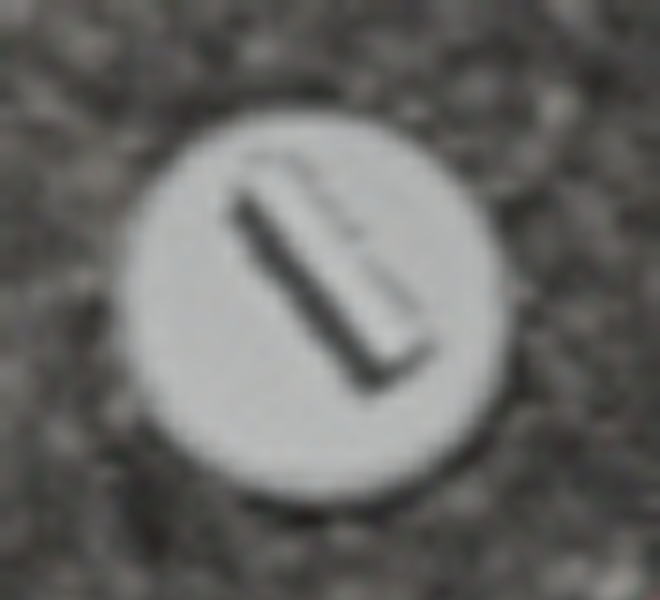

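View pics/c4.png

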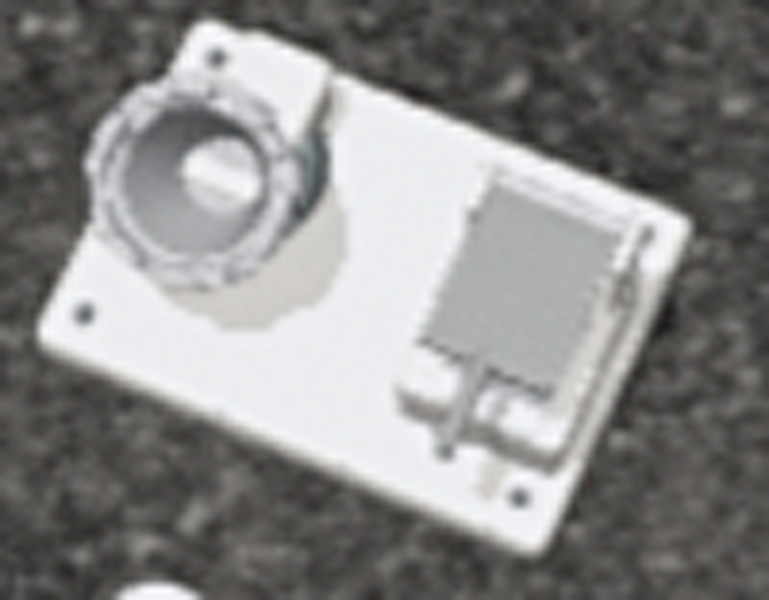

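```bash
sed -i 's/l\[190,230\]/l[178,240]/; s/k=l\[243,303\] or l\[236,318\]/print(hsv[243,303],hsv[236,318],hsv[225,296]);k=l[243,303]/; s/,2\]>95)/,2]>120)/; s/np.ones((7,7))/np.ones((4,4))/' m.py; python3 m.py
```

```text
[ 75   3 182] [ 90   1 176] [60  8 62]
lid [296 228  30  25 530] [311.2358 239.7887]
circle [ 0.4413 -0.3038] 0.044388280585334436
slab [ 200  135   85   69 3090] [242.067  168.7644]
0 48 [0.0434 0.9991 0.7047 0.0219] 87.51447
1 33 [ 0.9998 -0.0192  0.6049 -0.1026] -1.1023823
2 49 [0.0317 0.9995 0.5165 0.03  ] 88.18549
3 16 [ 0.9997 -0.026   0.6082  0.1647] -1.4919734
[[ 0.7107  0.162 ]
 [ 0.6992 -0.1045]
 [ 0.5123 -0.1009]
 [ 0.5208  0.167 ]] [0.2667 0.1869 0.268 ] [0.6108 0.0309]
```

```bash
python3 - <<'E'
from h import *
np.set_printoptions(precision=4,suppress=True)
s=snap('top'); 
def w(p,z): return onz(s,np.array(p)/15+[290,219]-.5+.5/15,z)
for a,b,z in [((240,205),(370,385),.076),((243,190),(375,365),.114),((285,150),(425,325),.114)]:
    d=w(b,z)-w(a,z); print(np.degrees(np.arctan2(d[1],d[0])),np.linalg.norm(d))
# top face corners guess
c=[(240,190),(275,150),(432,330),(380,372)]
P=np.array([w(p,.114) for p in c]);print(P,P.mean(0))
print([onz(s,p,0)[:3] for p in [(160,182),(215,222),(345,206)]], 'pink/brown/yellow', [onz(s,p,.0665) for p in [(347,264),(274,223),(311,196)]])
st=manip.state(); print(R.from_quat(st['tool_rot']).as_matrix(), st['t'])
E
```

```text
-123.85375831501077 0.051127203938862935
-122.65687261778412 0.04929190564313601
-121.10152255018916 0.050450131203942795
[[ 0.4487 -0.2747  0.114 ]
 [ 0.4605 -0.2788  0.114 ]
 [ 0.4348 -0.3259  0.114 ]
 [ 0.4212 -0.3184  0.114 ]] [ 0.4413 -0.2994  0.114 ]
[array([0.4498, 0.2981, 0.    ]), array([0.3864, 0.0427, 0.    ]), array([ 0.6284, -0.3781,  0.    ])] pink/brown/yellow [array([ 0.4084, -0.4467,  0.0665]), array([ 0.4476, -0.1624,  0.0665]), array([ 0.5921, -0.2481,  0.0665])]
[[-0.0002  0.3809 -0.9246]
 [ 0.0006 -0.9246 -0.3809]
 [-1.     -0.0006 -0.0001]] 0.3
```

carry_out --pt "1 20 30 50 0 0 4" --pt "1 28 52 20 0 0 6" --pt "1 28 52 15 0 0 6" --pt "1 28 52 15 0 0 6" --pt "1 28 52 15 0 0 6" --pt "1 28 52 15 0 0 6" --pt "1 28 52 15 0 0 6" --pt "1 28 52 10 0 0 6" --pt "1 28 52 10 0 0 6" --pt "1 28 52 10 0 0 6"

```text
t: 1.55
eef_pos: [0.5202, -0.1014, 0.3811]
tool_rot: [0.539, 0.457, -0.539, 0.457]
wrist_force: [0.8, -0.3, -0.0]
opening: 0.0939
```

carry_out --pt "1 30 52 0 0 0 6" --pt "1 30 52 0 0 0 5" --pt "1 20 20 0 0 0 0" --pt "1 0 0 0 0 0 0"

```text
t: 2.05
eef_pos: [0.6001, 0.0233, 0.3797]
tool_rot: [0.493, 0.507, -0.493, 0.506]
wrist_force: [0.0, 0.0, -0.6]
opening: 0.0942
```

```bash
python3 - <<'E'
from h import *
np.set_printoptions(precision=4,suppress=True)
s=snap('wrist','w1.png'); st=manip.state(); print(st['t'],st['eef_pos'],st['joint_positions'],R.from_quat(st['tool_rot']).as_matrix())
import pickle; pickle.dump(s,open('w1.pkl','wb'))
cv2.imwrite('pics/w1b.png',cv2.resize(s['img'],(800,600),interpolation=cv2.INTER_CUBIC))
E
```

```text
2.1 [0.5994 0.0211 0.3799] [ 0.1775  0.4445 -0.4212  1.3817  0.1812  1.3546 -0.2211] [[-0.0012  0.9997  0.0253]
 [-0.0004  0.0253 -0.9997]
 [-1.     -0.0012  0.0004]]
```

View pics/w1b.png

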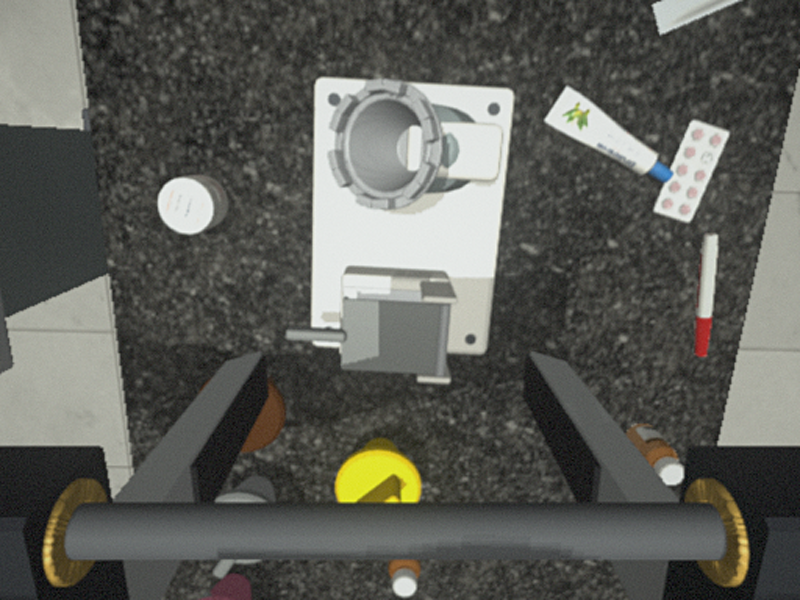

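The view shows the cup ring with its slots at (385,145) and the slab corners at about (314,79), (514,90), (489,354), (311,345). The guard tab is at (315,335).

```bash
python3 - <<'E'
from h import *
import pickle
np.set_printoptions(precision=4,suppress=True)
s=pickle.load(open('w1.pkl','rb')); im=s['img']
g=cv2.cvtColor(im,cv2.COLOR_BGR2GRAY)
C=np.array([(314,79),(514,90),(489,354),(311,345)])*.64
lines=[]
for i in range(4):
    a,b=C[i],C[(i+1)%4]; L=np.linalg.norm(b-a); d=(b-a)/L; n=np.array([-d[1],d[0]]) # inward?
    q=[]
    for t in np.linspace(.15,.85,60):
        p=a+t*L*d; e=np.arange(-6,6.01,.25); pp=(p+e[:,None]*n).astype(np.float32)
        v=cv2.remap(g,pp[None,:,0],pp[None,:,1],cv2.INTER_LINEAR)[0].astype(float)
        dv=np.gradient(cv2.GaussianBlur(v[None],(9,1),2)[0]); k=np.argmax(dv)
        if dv[k]>3: q.append(onz(s,pp[k],.03)[:2])
    q=np.array(q,np.float32); vx=cv2.fitLine(q,cv2.DIST_HUBER,0,.001,.001).ravel(); lines.append(vx)
    r=(q-vx[2:])@[-vx[1],vx[0]]; print(i,len(q),np.median(abs(r)),np.degrees(np.arctan2(vx[1],vx[0])))
W=[]
for i in range(4):
    a,b=lines[i-1],lines[i]; t=np.linalg.solve(np.c_[a[:2],-b[:2]],b[2:]-a[2:]); W.append(a[2:]+t[0]*a[:2])
W=np.array(W); print(W,np.linalg.norm(W-np.roll(W,1,0),axis=1),W.mean(0))
cv2.imwrite('pics/ring.png',cv2.resize(im[40:145,195:325],(740,598),interpolation=cv2.INTER_CUBIC))
E
```

```text
0 60 0.00013241211 -1.7338692
1 60 0.00012435997 88.41044
2 15 0.00057128305 2.174863
3 60 0.00022746554 88.29359
[[ 0.5191  0.1667]
 [ 0.7062  0.1611]
 [ 0.6988 -0.1034]
 [ 0.5109 -0.1105]] [0.2773 0.1871 0.2645 0.1881] [0.6088 0.0285]
```

View pics/ring.png

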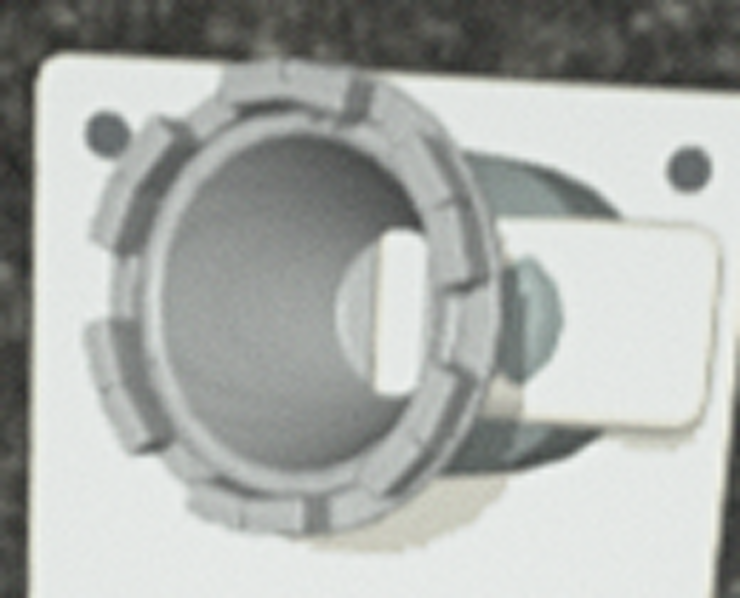

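```bash
cat > geo.py <<'E'
from h import *
yaw=np.radians(-1.67); RM=R.from_euler('z',yaw).as_matrix(); OM=np.array([.5845,.0312,0])
def mw(p): return OM+RM@(np.array(p)/1000.)
seat=mw([25,75,78]); 
# cup frame: z axis tilted to -x
az=RM@np.array([-.5,0,np.sqrt(.75)]); ay=RM@np.array([0,1,0]); ax=np.cross(ay,az)
RC=np.stack([ax,ay,az],1)
def cw(p): return seat+RC@(np.array(p)/1000.)
E
python3 - <<'E'
from geo import *
import pickle
np.set_printoptions(precision=4,suppress=True)
s=pickle.load(open('w1.pkl','rb'))
f=740/130
def px(p): return np.array(p)/f+[195,40]-.4
def cang(p,z):
    o,d=ray(s,px(p)); o=RC.T@(o-seat)*1000; d=RC.T@d; q=o+d*(z-o[2])/d[2]; return np.degrees(np.arctan2(q[1],q[0])),np.hypot(*q[:2])
for p in [(125,285),(203,128),(172,470)]: print('slot floor',p,cang(p,52))
for p in [(92,237),(118,247),(162,120),(85,323),(110,318),(137,452),(160,440),(228,65),(190,515)]: print('land',p,cang(p,60))
im=cv2.imread('pics/ring.png')
for r in (40,49):
  for a in range(0,360,5):
    u=((proj(s,cw([r*np.cos(np.radians(a)),r*np.sin(np.radians(a)),60]))[0]+.4-[195,40])*f).astype(int); cv2.circle(im,tuple(int(x) for x in u),2,(0,0,255) if a else (0,255,0),-1)
cv2.imwrite('pics/ringo.png',im)
im=cv2.resize(s['img'],(800,600))
for p in [(-56,-85,123),(60,-85,120),(-28,-85,120),(-35,-128,70),(-35,-42,70),(70,-128,70),(70,-42,70),(-70,-135,30),(120,135,30),(-70,135,30),(120,-135,30)]:
    u=proj(s,mw(p))[0]/.64; cv2.circle(im,(int(u[0]),int(u[1])),2,(0,0,255),-1)
cv2.imwrite('pics/ov.png',im[50:450,200:600])
E
```

```text
slot floor (125, 285) (np.float64(177.6903852057856), np.float64(42.31561522657768))
slot floor (203, 128) (np.float64(122.58333588333771), np.float64(41.91586500756279))
slot floor (172, 470) (np.float64(-125.78889208324092), np.float64(47.32128696570998))
land (92, 237) (np.float64(165.92381299604568), np.float64(47.28888854458366))
land (118, 247) (np.float64(166.0448476358484), np.float64(39.83902595526545))
land (162, 120) (np.float64(127.69298518994188), np.float64(45.583889433988894))
land (85, 323) (np.float64(-171.48284843195495), np.float64(47.82732067126931))
land (110, 318) (np.float64(-172.03444911602955), np.float64(40.76191254377951))
land (137, 452) (np.float64(-132.8103833377803), np.float64(46.96590461122295))
land (160, 440) (np.float64(-129.40501131737682), np.float64(40.50787411762283))
land (228, 65) (np.float64(103.73662275153785), np.float64(48.3419503525725))
land (190, 515) (np.float64(-109.73907222045698), np.float64(50.03674497573514))
```

View pics/ringo.png

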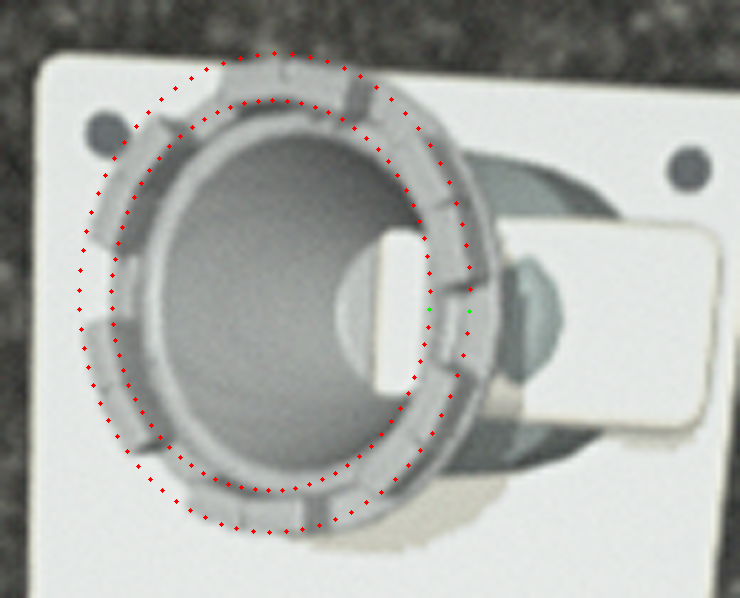

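View pics/ov.png

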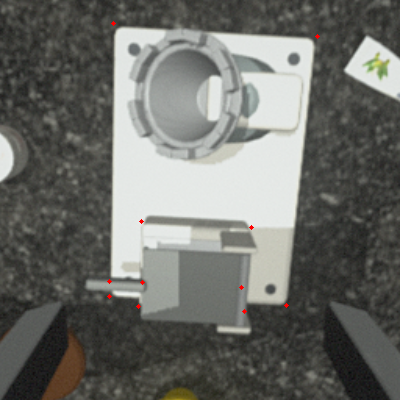

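carry_out --pt "1 -22.6 -46.4 -10 0 0 -5" --pt "1 -22.6 -46.4 -20 0 0 -5" --pt "1 -22.6 -46.4 -20 0 0 -5" --pt "1 -22.6 -46.4 -20 0 0 -5" --pt "1 -22.6 -46.4 -20 0 0 -5" --pt "1 -22.6 -46.4 -20 0 0 -5" --pt "1 -22.6 -46.4 -30 0 0 -4" --pt "1 0 0 -30 0 0 0" --pt "1 0 0 0 0 0 0"

```text
t: 3.22
eef_pos: [0.4381, -0.3045, 0.2092]
tool_rot: [-0.62, -0.34, 0.622, -0.337]
wrist_force: [1.7, -0.1, -0.6]
opening: 0.094
```

```bash
python3 - <<'E'
from h import *
np.set_printoptions(precision=4,suppress=True)
s=snap('wrist'); st=manip.state(); print(st['t'],st['eef_pos'],st['joint_positions'],R.from_quat(st['tool_rot']).as_matrix())
im=cv2.resize(s['img'],(800,600),interpolation=cv2.INTER_CUBIC)
b=np.array([.4413,-.3035]); y=np.radians(57.5); d=np.array([np.cos(y),np.sin(y)]); n=np.array([-d[1],d[0]])
for z in(.114,):
  for a,c in((28,7),(28,-7),(-28,7),(-28,-7)):
    u=proj(s,[*(b+a*d/1e3+c*n/1e3),z])[0]/.64; cv2.circle(im,(int(u[0]),int(u[1])),3,(0,0,255),-1)
cv2.imwrite('pics/w2.png',im); import pickle; pickle.dump(s,open('w2.pkl','wb'))
E
```

```text
3.275 [ 0.44   -0.3042  0.2106] [ 0.6862  0.4628 -0.1941  1.8275  0.1137  0.8634 -0.1329] [[-0.0012  0.8414 -0.5404]
 [ 0.0006 -0.5404 -0.8414]
 [-1.     -0.0014  0.0002]]
```

View pics/w2.png

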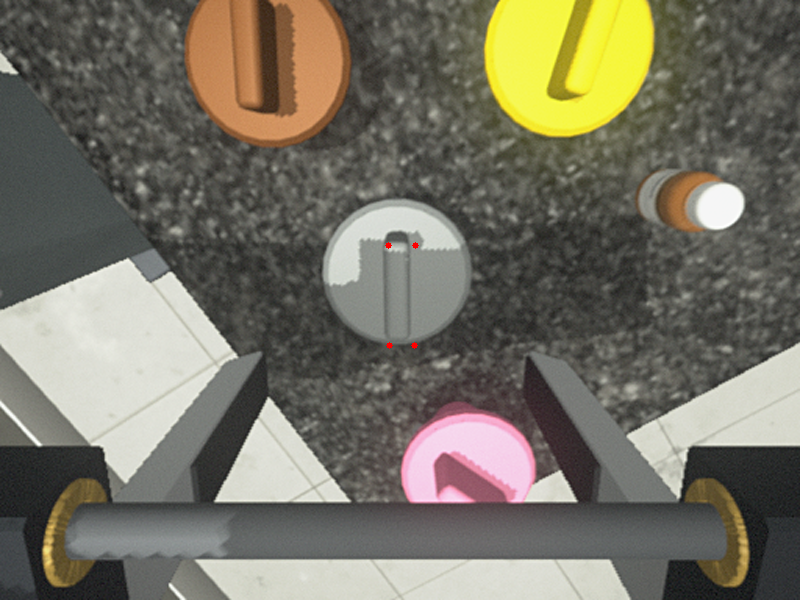

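The grey beaker is centred at (397,270) with its handle vertical in the image, so the jaw angle is right. It sits about 4 mm from the estimate, which I correct while going down.

carry_out --pt "1 1.5 4.7 -40 0 0 0" --pt "1 0 0 -40 0 0 0" --pt "1 0 0 -30 0 0 0" --pt "1 0 0 -18 0 0 0" --pt "1 0 0 0 0 0 0" --pt "-1 0 0 0 0 0 0" --pt "-1 0 0 0 0 0 0" --pt "-1 0 0 0 0 0 0" --pt "-1 0 0 0 0 0 0" --pt "-1 0 0 0 0 0 0" --squeeze 50

```text
t: 4.53
eef_pos: [0.4429, -0.2991, 0.0826]
tool_rot: [0.62, 0.339, -0.62, 0.34]
wrist_force: [0.1, 0.5, 0.2]
opening: 0.0474
```

carry_out --pt "-1 0 0 0 0 0 0" --pt "-1 0 0 0 0 0 0" --pt "-1 0 0 0 0 0 0" --pt "-1 0 0 0 0 0 0" --pt "-1 0 0 0 0 0 0"

```text
t: 5.15
eef_pos: [0.4428, -0.299, 0.0823]
tool_rot: [-0.62, -0.34, 0.62, -0.339]
wrist_force: [0.7, -0.6, -1.3]
opening: 0.0138
```

carry_out --pt "-1 0 0 15 0 0 0" --pt "-1 0 0 30 0 0 0" --pt "-1 0 0 40 0 0 0" --pt "-1 0 0 0 0 0 0"

```text
t: 5.65
eef_pos: [0.4451, -0.3003, 0.1709]
tool_rot: [0.622, 0.337, -0.619, 0.342]
wrist_force: [0.5, -0.1, -2.5]
opening: 0.0138
```

```bash
python3 - <<'E'
from h import *
np.set_printoptions(precision=4,suppress=True)
s=snap('wrist','w3.png'); st=manip.state(); print(st['t'],st['eef_pos'],st['opening'],st['wrist_force'],st['wrist_torque'],R.from_quat(st['tool_rot']).as_matrix())
E
```

```text
5.7 [ 0.4437 -0.2997  0.1691] 0.013899273174334693 [-0.6714 -0.1538 -3.2918] [-0.0506 -0.0205  0.0056] [[ 0.0029  0.8422 -0.5391]
 [-0.0019 -0.5391 -0.8423]
 [-1.      0.0034  0.    ]]
```

View pics/w3.png

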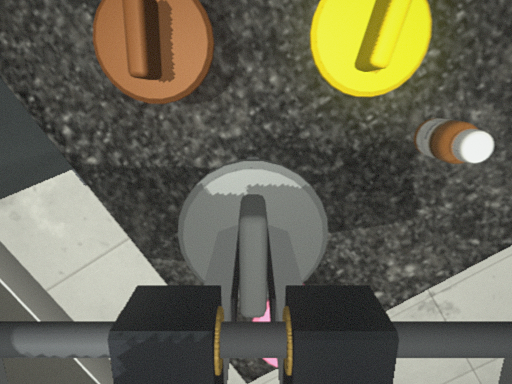

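```bash
cat >> geo.py <<'E'
def target(phi,h,off=82.5):
    "tool pose with jaw angle phi deg in cup frame, beaker h mm above home"
    p=np.radians(phi); x=-az; y=np.cos(p)*ax+np.sin(p)*ay; z=np.cross(x,y)
    return seat+az*(off+h)/1000, R.from_matrix(np.stack([x,y,z],1))
def delta(phi,h,off=82.5):
    st=manip.state(); P,Q=target(phi,h,off)
    Rc=R.from_quat(st['tool_rot']); d=(Q*Rc.inv()).as_rotvec(degrees=True)
    return (P-st['eef_pos'])*1000,d
E
python3 - <<'E'
from geo import *
np.set_printoptions(precision=2,suppress=True)
for ph in(-33,27):
  print(ph,*delta(ph,110))
print(az*10, az, target(-33,0)[0])
E
```

```text
-33 [ 71.77 407.89  75.6 ] [ -0.23 -29.84  -1.97]
27 [ 71.77 407.89  75.6 ] [-15.93 -26.72  56.57]
[-5.    0.15  8.66] [-0.5   0.01  0.87] [0.57 0.11 0.15]
```

carry_out --pt "-1 0 0 60 0 0 0" --pt "-1 0 20 50 0 0 0" --pt "-1 9 52 10 0 -4 -0.3" --pt "-1 9 52 0 0 -4 -0.3" --pt "-1 9 52 0 0 -4 -0.3" --pt "-1 9 52 0 0 -4 -0.3" --pt "-1 9 52 0 0 -4 -0.3" --pt "-1 9 52 0 0 -4 -0.2" --pt "-1 9 52 0 0 -4 -0.2" --pt "-1 8 22 -20 0 -2 0"

```text
t: 6.95
eef_pos: [0.5101, 0.0836, 0.2683]
tool_rot: [0.757, 0.234, -0.457, 0.404]
wrist_force: [1.2, -0.3, -2.5]
opening: 0.0137
```

carry_out --pt "-1 0 0 -15 0 0 0" --pt "-1 0 0 -8 0 0 0" --pt "-1 0 0 0 0 0 0"

```text
t: 7.32
eef_pos: [0.509, 0.0812, 0.2437]
tool_rot: [0.756, 0.234, -0.459, 0.404]
wrist_force: [-0.9, 0.9, -2.2]
opening: 0.0134
```

```bash
python3 - <<'E'
from geo import *
np.set_printoptions(precision=2,suppress=True)
print(*delta(-33,110)); st=manip.state();print(st['t'],st['eef_pos'],st['joint_positions'],st['wrist_force'],st['opening'])
s=snap('wrist','w4.png'); snap('scene','s4.png'); t=snap('top','t4.png')
im=cv2.imread('pics/s4.png'); cv2.imwrite('pics/s4c.png',cv2.resize(im[120:240,180:340],(800,600),interpolation=cv2.INTER_CUBIC))
E
```

```text
[ 6.43 27.02  0.96] [ 0.18 -2.07  0.  ]
7.325 [0.51 0.08 0.24] [-0.23  0.21 -0.13  2.29  0.86  0.27 -1.75] [-0.89  0.88 -2.21] 0.013447965006028517
```

View pics/w4.png

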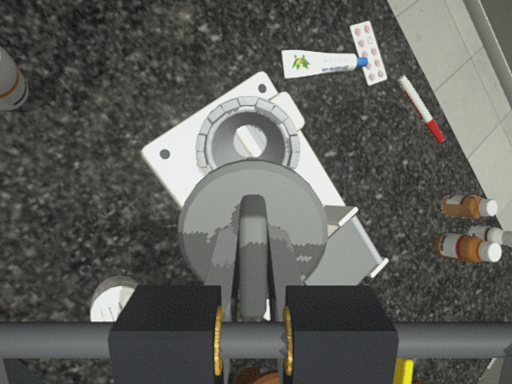

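View pics/s4c.png

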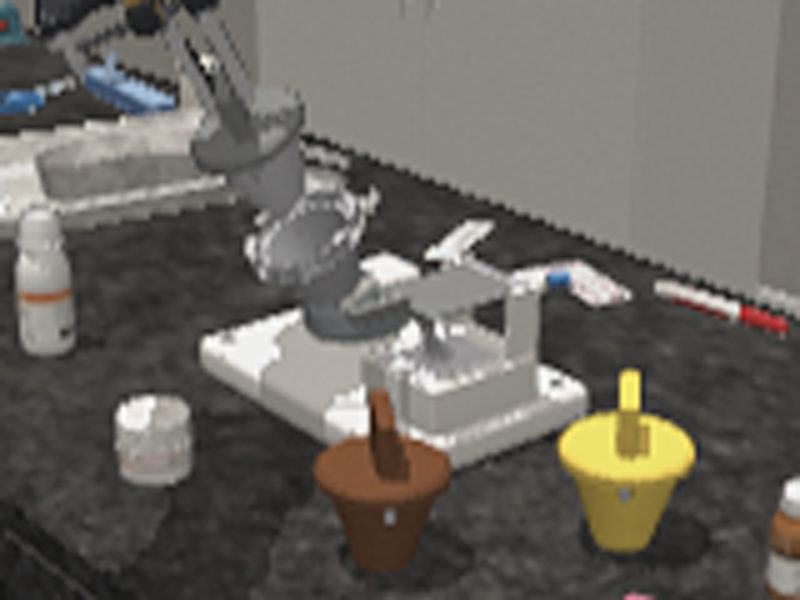

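View pics/t4.png

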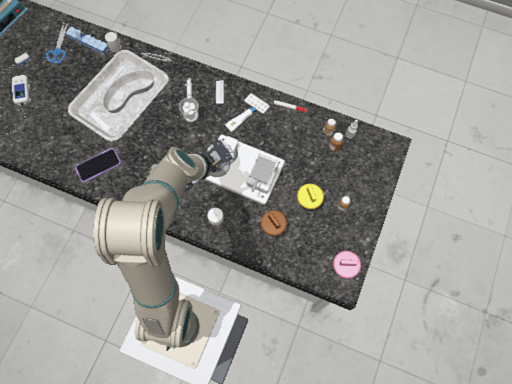

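The arm fell short because of joint-speed limits, with y 27 mm short. I'll make that up while coming slightly closer.

carry_out --pt "-1 3 9 0 0 -0.7 0" --pt "-1 3 9 0 0 -0.7 0" --pt "-1 5 9 -8 0 -0.7 0" --pt "-1 0 0 0 0 0 0"

```text
t: 7.98
eef_pos: [0.5215, 0.1092, 0.2375]
tool_rot: [0.765, 0.227, -0.444, 0.408]
wrist_force: [-0.8, -0.2, -3.2]
opening: 0.0138
```

```bash
python3 - <<'E'
from geo import *
np.set_printoptions(precision=2,suppress=True)
print(*delta(-33,100)); st=manip.state();print(st['t'],st['eef_pos'],st['joint_positions'],st['wrist_force'],st['wrist_torque'])
E
```

```text
[-1.06 -1.06 -1.47] [ 0.1   0.25 -0.07]
7.975 [0.52 0.11 0.24] [-0.39  0.25 -0.03  2.3   1.13  0.25 -2.08] [-0.82 -0.24 -3.15] [0.01 0.75 0.02]
```

carry_out --pt "-1 4 -1 -10 0 0 0" --pt "-1 5 0 -8.7 0 0 0" --pt "-1 5 0 -8.7 0 0 0" --pt "-1 5 0 -8.7 0 0 0" --pt "-1 5 -0.5 -8.7 0 0 0" --pt "-1 5 0 -8.7 0 0 0" --pt "-1 5 -0.5 -8.7 0 0 0" --pt "-1 0 0 0 0 0 0"

```text
t: 8.98
eef_pos: [0.5558, 0.1057, 0.1754]
tool_rot: [0.765, 0.226, -0.444, 0.407]
wrist_force: [-0.7, -0.2, -2.1]
opening: 0.0138
```

```bash
python3 - <<'E'
from geo import *
np.set_printoptions(precision=2,suppress=True)
print(*delta(-33,30)); st=manip.state();print(st['t'],st['eef_pos'],st['joint_positions'],st['wrist_force'],st['wrist_torque'])
snap('wrist','w5.png');snap('scene','s5.png')
im=cv2.imread('pics/s5.png'); cv2.imwrite('pics/s5c.png',cv2.resize(im[120:240,180:340],(800,600),interpolation=cv2.INTER_CUBIC))
E
```

```text
[-0.39  1.42  0.05] [0.09 0.24 0.11]
8.975 [0.56 0.11 0.18] [-0.26  0.42 -0.15  2.3   1.81  0.27 -2.74] [-0.73 -0.15 -2.15] [0.02 0.79 0.05]
```

View pics/s5c.png

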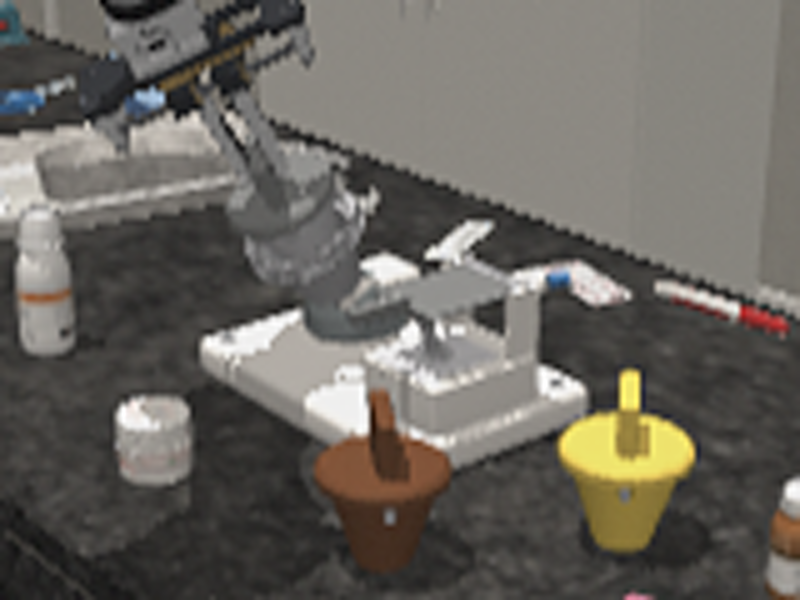

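View pics/w5.png

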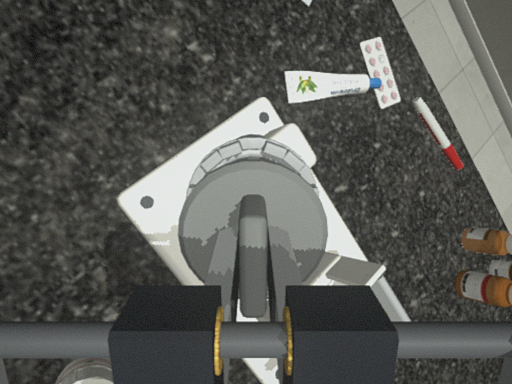

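Joint 7 is near its limit at this jaw angle. Slots repeat every 60°, so I'll turn the beaker +120° about the cup axis to jaw angle 87°, while it is still clear of the ring.

carry_out --pt "-1 0 1 0 -5 0.15 8.66" --pt "-1 0 0 0 -5 0.15 8.66" --pt "-1 0 0 0 -5 0.15 8.66" --pt "-1 0 0 0 -5 0.15 8.66" --pt "-1 0 0 0 -5 0.15 8.66" --pt "-1 0 0 0 -5 0.15 8.66" --pt "-1 0 0 0 -5 0.15 8.66" --pt "-1 0 0 0 -5 0.15 8.66" --pt "-1 0 0 0 -5 0.15 8.66" --pt "-1 0 0 0 -5 0.15 8.66"

```text
t: 10.32
eef_pos: [0.5557, 0.1076, 0.1763]
tool_rot: [0.178, 0.488, -0.108, 0.848]
wrist_force: [-0.9, 0.3, -1.7]
opening: 0.0135
```

carry_out --pt "-1 0 0 0 -5 0.15 8.66" --pt "-1 0 0 0 -5 0.15 8.66" --pt "-1 0 0 0 0 0 0"

```text
t: 10.7
eef_pos: [0.5558, 0.1076, 0.1762]
tool_rot: [0.032, 0.5, -0.024, 0.865]
wrist_force: [-0.1, 0.5, -2.1]
opening: 0.0137
```

```bash
python3 - <<'E'
from geo import *
np.set_printoptions(precision=2,suppress=True)
print(*delta(87,30)); st=manip.state();print(st['t'],st['eef_pos'],st['joint_positions'],st['wrist_force'],st['wrist_torque'])
E
```

```text
[-0.33 -0.5  -0.75] [-0.28 -0.02 -0.04]
10.7 [0.56 0.11 0.18] [-0.29  0.41 -0.1   2.3   1.81  0.24 -0.64] [-0.15  0.46 -2.09] [ 0.1   0.66 -0.03]
```

carry_out --pt "-1 3 -0.5 -5.2 0 0 0" --pt "-1 3 0 -5.2 0 0 0" --pt "-1 3 0 -5.2 0 0 0" --pt "-1 1.5 0 -2.6 0 0 0" --pt "-1 0 0 0 0 0 0"

```text
t: 11.32
eef_pos: [0.5661, 0.1069, 0.157]
tool_rot: [0.031, 0.5, -0.024, 0.865]
wrist_force: [-0.4, 0.0, -2.2]
opening: 0.0134
```

```bash
cat > st.py <<'E'
from geo import *
import sys
np.set_printoptions(precision=2,suppress=True)
st=manip.state(); d=RC.T@(st['eef_pos']-seat)*1000
M=RC.T@R.from_quat(st['tool_rot']).as_matrix()
print('t',st['t'],'cup xyz',d-[0,0,82.5],'phi',np.degrees(np.arctan2(M[1,1],M[0,1])),'tilt',M[:,0],'Fcup',RC.T@st['wrist_force'],'Tcup',RC.T@st['wrist_torque'],'q',st['joint_positions'],'op',st['opening'])
E
python3 st.py
```

```text
t 11.325 cup xyz [0.01 0.13 8.66] phi 86.98917062742758 tilt [-0.  0. -1.] Fcup [-1.46  0.02 -1.67] Tcup [ 0.    0.68 -0.02] q [-0.23  0.47 -0.17  2.29  1.93  0.28 -0.75] op 0.013412662936249743
```

carry_out --pt "-1 1 0 -1.7 0 0 0" --pt "-1 1 0 -1.7 0 0 0" --pt "-1 0 0 0 0 0 0"

```text
t: 11.7
eef_pos: [0.5682, 0.107, 0.1538]
tool_rot: [0.031, 0.5, -0.024, 0.865]
wrist_force: [0.3, 0.3, -2.6]
opening: 0.0139
```

```bash
python3 st.py
```

```text
t 11.7 cup xyz [0.22 0.34 4.92] phi 87.01574641331402 tilt [-0.  0. -1.] Fcup [-1.07  0.26 -2.41] Tcup [ 0.07  0.65 -0.07] q [-0.22  0.47 -0.18  2.29  1.95  0.29 -0.77] op 0.013931693485511156
```

carry_out --pt "-1 1 0 -1.7 0 0 0" --pt "-1 0.7 0 -1.2 0 0 0" --pt "-1 0 0 0 0 0 0"

```text
t: 12.08
eef_pos: [0.5697, 0.107, 0.1507]
tool_rot: [0.031, 0.5, -0.024, 0.865]
wrist_force: [-0.8, 0.4, -2.0]
opening: 0.0137
```

```bash
python3 st.py
```

```text
t 12.075 cup xyz [-0.05  0.35  1.51] phi 87.01778219487893 tilt [-0.  0. -1.] Fcup [-1.66  0.4  -1.34] Tcup [0.07 0.85 0.01] q [-0.21  0.48 -0.19  2.29  1.96  0.3  -0.78] op 0.01367635826396234
```

carry_out --pt "-1 0.8 0 -1.3 0 0 0" --pt "-1 0.5 0 -0.9 0 0 0" --pt "-1 0 0 0 0 0 0"

```text
t: 12.45
eef_pos: [0.5704, 0.1067, 0.1484]
tool_rot: [0.031, 0.501, -0.024, 0.865]
wrist_force: [-5.6, -0.4, 0.4]
opening: 0.0134
```

```bash
python3 st.py
```

```text
t 12.45 cup xyz [-0.58  0.04 -0.85] phi 87.00780391015873 tilt [-0.  0. -1.] Fcup [-4.67 -0.54  3.12] Tcup [-0.33  1.39  0.04] q [-0.21  0.49 -0.2   2.29  1.97  0.3  -0.79] op 0.01343791498572393
```

carry_out --pt "-1 -0.5 0 -1.2 0 0 0" --pt "-1 0 0 0 0 0 0"

```text
t: 12.7
eef_pos: [0.5703, 0.1067, 0.1481]
tool_rot: [0.031, 0.5, -0.024, 0.865]
wrist_force: [-8.4, -2.2, 6.8]
opening: 0.0134
```

```bash
python3 st.py; python3 -c "
from h import *
snap('wrist','w6.png');s=snap('scene')['img'];cv2.imwrite('pics/s6c.png',cv2.resize(s[140:200,210:290],(800,600),interpolation=cv2.INTER_CUBIC))"
```

```text
t 12.7 cup xyz [-0.8   0.02 -1.04] phi 87.00941630269797 tilt [-0.  0. -1.] Fcup [-3.84 -2.46 10.09] Tcup [-0.5   1.18 -0.05] q [-0.2   0.49 -0.2   2.29  1.98  0.31 -0.8 ] op 0.013368188645676312
```

View pics/s6c.png

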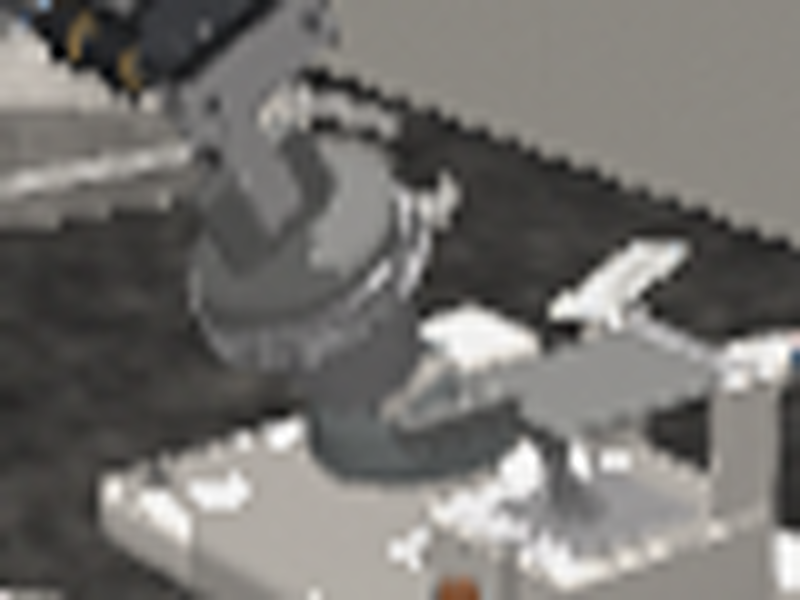

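View pics/w6.png

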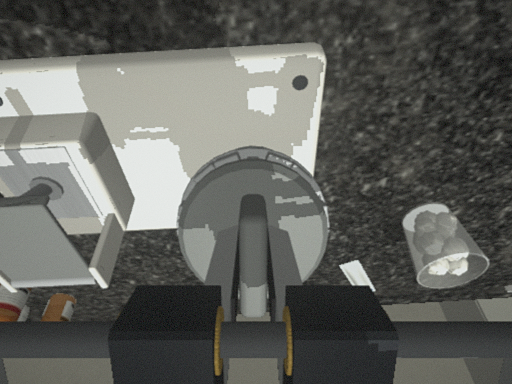

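Flange sits down on the ring and contact is stiff at h ≈ -1, consistent with home. Now rock anticlockwise +25°.

carry_out --pt "-1 0 0 0 -2.5 0.07 4.33" --pt "-1 0 0 0 -2.5 0.07 4.33" --pt "-1 0 0 0 -2.5 0.07 4.33" --pt "-1 0 0 0 -2.5 0.07 4.33" --pt "-1 0 0 0 -2.5 0.07 4.33" --pt "-1 0 0 0 0 0 0" --pt "-1 0 0 0 0 0 0"

```text
t: 13.68
eef_pos: [0.5704, 0.1059, 0.1482]
tool_rot: [-0.157, 0.494, 0.083, 0.851]
wrist_force: [-8.2, -2.8, 7.9]
opening: 0.0139
```

```bash
python3 st.py;  python3 -c "
from h import *
snap('wrist','w7.png')"
```

```text
t 13.675 cup xyz [-0.69 -0.77 -1.07] phi 111.90768838106177 tilt [-0.  0. -1.] Fcup [-3.13 -3.02 10.88] Tcup [-0.64  1.27 -0.34] q [-0.27  0.49 -0.11  2.29  2.04  0.27 -0.42] op 0.013930265854534718
```

View pics/w7.png

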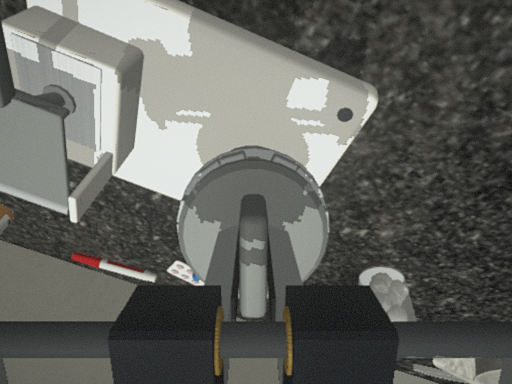

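carry_out --pt "-1 0 0.5 0 2.5 -0.07 -4.33" --pt "-1 0 0 0 2.5 -0.07 -4.33" --pt "-1 0 0 0 2.5 -0.07 -4.33" --pt "-1 0 0 0 2.5 -0.07 -4.33" --pt "-1 0 0 0 2.5 -0.07 -4.33" --pt "-1 0 0 0 0 0 0"

```text
t: 14.48
eef_pos: [0.5703, 0.1067, 0.1481]
tool_rot: [0.031, 0.5, -0.025, 0.865]
wrist_force: [-8.8, -2.4, 7.1]
opening: 0.014
```

```bash
python3 st.py
```

```text
t 14.475 cup xyz [-0.76  0.04 -1.08] phi 86.94386596705412 tilt [-0.  0. -1.] Fcup [-4.04 -2.65 10.5 ] Tcup [-0.66  1.32  0.05] q [-0.18  0.49 -0.24  2.29  1.95  0.33 -0.77] op 0.013984177874695176
```

carry_out --pt "-1 0 0 0 2.5 -0.07 -4.33" --pt "-1 0 0 0 2.5 -0.07 -4.33" --pt "-1 0 0 0 2.5 -0.07 -4.33" --pt "-1 0 0 0 2.5 -0.07 -4.33" --pt "-1 0 0 0 2.5 -0.07 -4.33" --pt "-1 0 0 0 0 0 0" --pt "-1 0 0 0 0 0 0"

```text
t: 15.35
eef_pos: [0.5705, 0.1074, 0.1482]
tool_rot: [0.217, 0.482, -0.131, 0.839]
wrist_force: [-7.5, -0.8, 6.4]
opening: 0.0135
```

```bash
python3 st.py
```

```text
t 15.35 cup xyz [-0.57  0.77 -1.08] phi 62.0723915687621 tilt [ 0.  0. -1.] Fcup [-3.24 -1.07  9.27] Tcup [-0.41  1.24  0.28] q [-0.1   0.5  -0.36  2.29  1.9   0.38 -1.14] op 0.01350811175280475
```

Spindle torque is -0.34 / 0.05 / +0.28 N·m at +25° / 0 / -25°, at constant height. That is the spring, and the lugs are engaged. Return to rest and let go.

carry_out --pt "-1 0 0 0 -2.5 0.07 4.33" --pt "-1 0 0 0 -2.5 0.07 4.33" --pt "-1 0 0 0 -2.5 0.07 4.33" --pt "-1 0 0 0 -2.5 0.07 4.33" --pt "-1 0 0 0 -2.5 0.07 4.33" --pt "-1 0 0 0 0 0 0" --pt "0.2 0 0 0 0 0 0" --pt "0.2 0 0 0 0 0 0" --pt "0.2 0 0 0 0 0 0" --pt "0.2 0 0 0 0 0 0"

```text
t: 16.6
eef_pos: [0.571, 0.1076, 0.1477]
tool_rot: [0.031, 0.5, -0.024, 0.865]
wrist_force: [-0.1, 0.2, -0.8]
opening: 0.0502
```

```bash
python3 st.py
```

```text
t 16.6 cup xyz [-0.4   0.96 -1.79] phi 87.00825136816499 tilt [-0.  0. -1.] Fcup [-0.46  0.18 -0.69] Tcup [ 0.05  0.27 -0.03] q [-0.17  0.5  -0.25  2.28  1.95  0.33 -0.76] op 0.050156144310158066
```

carry_out --pt "0.2 -7.5 0.2 13 0 0 0" --pt "0.2 -7.5 0.2 13 0 0 0" --pt "0.2 -7.5 0.2 13 0 0 0" --pt "0.2 -7.5 0.2 13 0 0 0" --pt "0.2 0 -20 20 0 5 0" --pt "0.2 0 -20 0 0 5 0" --pt "0.2 0 -20 0 0 5 0" --pt "0.2 0 -20 0 0 5 0" --pt "0.2 0 -20 0 0 5 0" --pt "0.2 0 -20 0 0 5 0"

```text
t: 17.85
eef_pos: [0.5462, 0.0024, 0.2068]
tool_rot: [0.016, 0.661, -0.043, 0.749]
wrist_force: [0.7, 0.6, -0.7]
opening: 0.0565
```

```bash
cat > g.py <<'E'
from geo import *
np.set_printoptions(precision=2,suppress=True)
st=manip.state(); M=RM.T@R.from_quat(st['tool_rot']).as_matrix(); p=RM.T@(st['eef_pos']-OM)*1000
print('t',st['t'],'TCP mixer',p,'grasp pt',p-19*M[:,0],'toolx',M[:,0],'tooly',M[:,1],'F',st['wrist_force'],'T',st['wrist_torque'],'op',st['opening'],'q',st['joint_positions'])
Q=R.from_matrix(RM@np.array([[0,0,1],[0,1,0],[-1,0,0.]]))
print('rot to vertical',(Q*R.from_quat(st['tool_rot']).inv()).as_rotvec(degrees=True))
print('to tab (vertical tool)',(mw([-56,-85,123-19])-st['eef_pos'])*1000)
E
python3 g.py; python3 -c "
from h import *
import pickle
s=snap('wrist','w8.png'); pickle.dump(s,open('w8.pkl','wb'));snap('top','t8.png')"
```

```text
t 17.85 TCP mixer [-37.4  -29.88 206.82] grasp pt [-39.77 -29.1  225.65] toolx [ 0.12 -0.04 -0.99] tooly [ 0.06  1.   -0.03] F [ 0.73  0.56 -0.68] T [ 0.06 -0.06 -0.01] op 0.056504519883971455 q [ 0.32  0.47 -0.59  1.92  0.48  0.77  0.94]
rot to vertical [2.36 7.17 3.12]
to tab (vertical tool) [ -20.2   -54.56 -102.82]
```

View pics/w8.png

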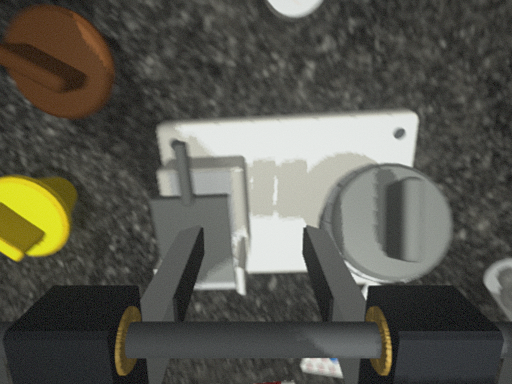

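carry_out --pt "0.2 -5 -14 -10 0.6 1.8 0.8" --pt "0.2 -5 -14 -10 0.6 1.8 0.8" --pt "0.2 -5 -14 -10 0.6 1.8 0.8" --pt "0.2 -5 -13 -10 0.6 1.8 0.7" --pt "0 0 0 0 0 0 0"

```text
t: 18.58
eef_pos: [0.5254, -0.0521, 0.1656]
tool_rot: [0.011, 0.707, -0.011, 0.707]
wrist_force: [-0.6, 0.0, 0.9]
opening: 0.0496
```

```bash
python3 g.py; python3 - <<'E'
from geo import *
import pickle
s=snap('wrist'); pickle.dump(s,open('w9.pkl','wb')); im=cv2.resize(s['img'],(800,600))
for p in [(-76,-80,127),(-76,-90,127),(-28,-80,127),(-28,-90,127),(-28,-52,122),(-28,-118,122)]:
    u=proj(s,mw(p))[0]/.64; cv2.circle(im,(int(u[0]),int(u[1])),3,(0,0,255),-1)
cv2.imwrite('pics/w9.png',im)
E
```

```text
t 18.575 TCP mixer [-56.67 -84.96 165.61] grasp pt [-56.69 -84.95 184.61] toolx [ 0. -0. -1.] tooly [ 0.  1. -0.] F [-0.6   0.02  0.91] T [ 0.1  -0.11 -0.02] op 0.04958585285359548 q [ 0.46  0.57 -0.62  1.89  0.45  0.82  1.14]
rot to vertical [0.03 0.06 0.07]
to tab (vertical tool) [  0.67  -0.06 -61.61]
```

View pics/w9.png

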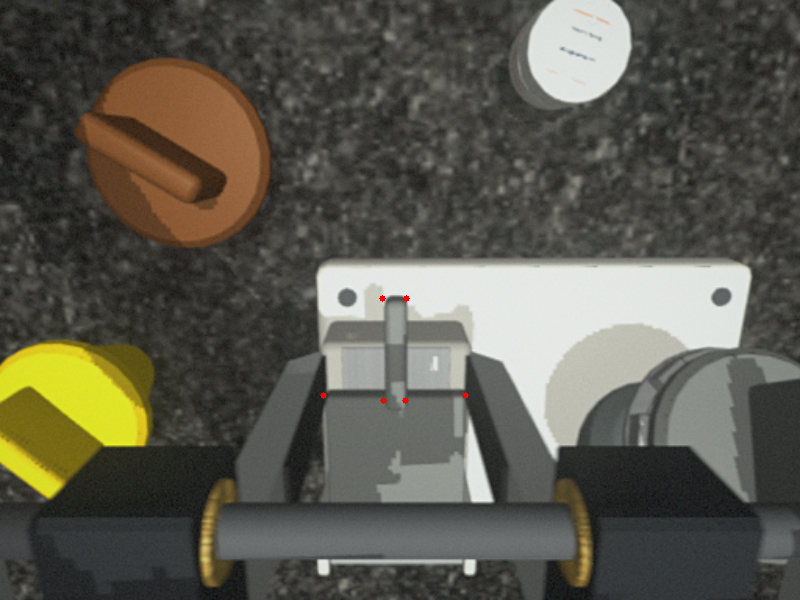

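carry_out --pt "0 0.7 0 -20 0 0 0" --pt "0 0 0 -20 0 0 0" --pt "0 0 0 -15 0 0 0" --pt "-0.6 0 0 -6 0 0 0" --pt "-1 0 0 0 0 0 0" --pt "-1 0 0 0 0 0 0" --pt "-1 0 0 0 0 0 0" --pt "-1 0 0 0 0 0 0" --pt "-1 0 0 0 0 0 0" --pt "-1 0 0 0 0 0 0" --squeeze 12

```text
t: 19.88
eef_pos: [0.5274, -0.0523, 0.1059]
tool_rot: [0.01, 0.706, -0.011, 0.708]
wrist_force: [0.4, -2.8, 4.0]
opening: 0.0097
```

```bash
python3 g.py
```

```text
t 19.875 TCP mixer [-54.65 -85.13 105.89] grasp pt [-54.7  -85.11 124.89] toolx [ 0. -0. -1.] tooly [ 0.  1. -0.] F [ 0.37 -2.82  4.01] T [-0.52 -0.18 -0.  ] op 0.009718249236774168 q [ 0.41  0.65 -0.56  1.94  0.53  0.69  1.07]
rot to vertical [0.04 0.17 0.02]
to tab (vertical tool) [-1.35  0.16 -1.89]
```

carry_out --pt "-1 2.4 0 20.7 0 0 0" --pt "-1 6.1 -0.2 20 0 0 0" --pt "-1 9.6 -0.3 18.6 0 0 0" --pt "-1 12.7 -0.4 16.6 0 0 0" --pt "-1 15.5 -0.5 14 0 0 0" --pt "-1 0 0 0 0 0 0"

```text
t: 20.62
eef_pos: [0.5737, -0.0536, 0.1959]
tool_rot: [0.01, 0.706, -0.011, 0.708]
wrist_force: [-1.8, -3.2, 4.9]
opening: 0.0099
```

```bash
python3 g.py;python3 -c "
from h import *
snap('wrist','w10.png');s=snap('scene')['img'];cv2.imwrite('pics/s10c.png',cv2.resize(s[120:240,180:340],(800,600),interpolation=cv2.INTER_CUBIC))"
```

```text
t 20.625 TCP mixer [ -8.35 -85.11 195.87] grasp pt [ -8.4  -85.09 214.87] toolx [ 0. -0. -1.] tooly [ 0.  1. -0.] F [-1.82 -3.18  4.92] T [-0.59  0.16  0.08] op 0.009888021443490283 q [ 0.45  0.6  -0.63  1.73  0.42  0.95  1.19]
rot to vertical [0.04 0.15 0.03]
to tab (vertical tool) [-47.63   1.49 -91.87]
```

View pics/s10c.png

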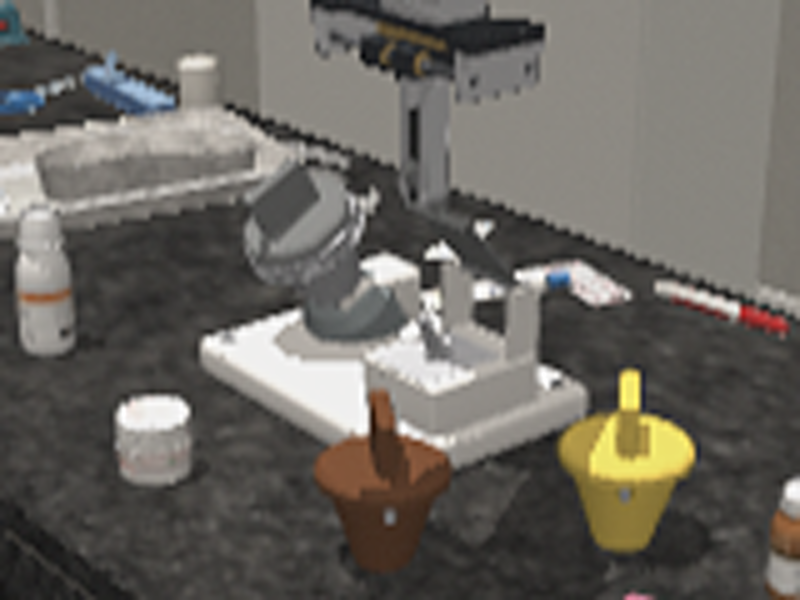

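carry_out --pt "-1 17.7 -0.5 10.9 0 0 0" --pt "-1 19.4 -0.6 7.6 0 0 0" --pt "-1 20.4 -0.6 4.1 0 0 0" --pt "-1 20.8 -0.6 0.3 0 0 0" --pt "-1 17 -0.5 -2.4 0 0 0" --pt "-1 0 0 0 0 0 0"

```text
t: 21.48
eef_pos: [0.6693, -0.0563, 0.2151]
tool_rot: [0.01, 0.706, -0.01, 0.708]
wrist_force: [1.4, -3.4, -0.4]
opening: 0.01
```

```bash
python3 g.py;python3 -c "
from h import *
s=snap('scene')['img'];cv2.imwrite('pics/s11c.png',cv2.resize(s[120:240,180:340],(800,600),interpolation=cv2.INTER_CUBIC))"
```

```text
t 21.475 TCP mixer [ 87.3  -84.99 215.06] grasp pt [ 87.24 -84.99 234.06] toolx [ 0. -0. -1.] tooly [ 0.  1. -0.] F [ 1.4 -3.4 -0.4] T [-0.67 -0.54  0.04] op 0.009965632421959813 q [ 0.38  0.71 -0.62  1.43  0.43  1.13  1.23]
rot to vertical [0.02 0.17 0.01]
to tab (vertical tool) [-143.24    4.17 -111.06]
```

View pics/s11c.png

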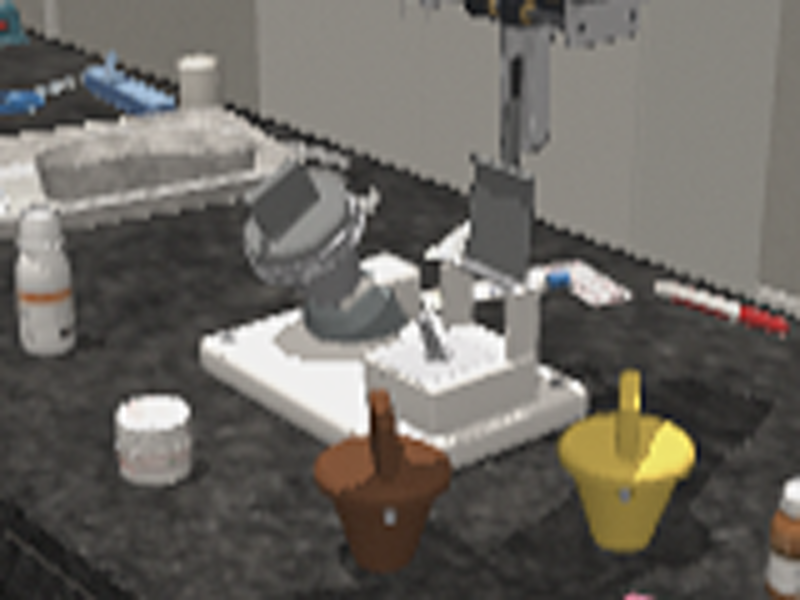

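carry_out --pt "-0.4 0 0 0 0 0 0" --pt "-0.4 0 0 0 0 0 0" --pt "-0.4 0 0 0 0 0 0" --pt "-0.4 0 0 20 0 0 0" --pt "-0.4 0 0 35 0 0 0" --pt "-1 -30 1 0 0 0 0" --pt "-1 -50 1.5 0 0 0 0" --pt "-1 -42 1.2 -30 0 0 0" --pt "-1 0 0 -30 0 0 0" --pt "-1 0 0 0 0 0 0"

```text
t: 22.78
eef_pos: [0.545, -0.0524, 0.2098]
tool_rot: [0.01, 0.708, -0.01, 0.707]
wrist_force: [0.1, -0.4, 0.9]
opening: 0.0003
```

```bash
python3 g.py;python3 -c "
from h import *
snap('wrist','w12.png')"
```

```text
t 22.775 TCP mixer [-37.09 -84.68 209.76] grasp pt [-37.07 -84.68 228.76] toolx [-0.  0. -1.] tooly [-0.  1.  0.] F [ 0.09 -0.42  0.87] T [ 0.05 -0.15  0.03] op 0.0003027449499624173 q [ 0.47  0.54 -0.65  1.79  0.4   0.95  1.2 ]
rot to vertical [-0.01 -0.08 -0.02]
to tab (vertical tool) [ -18.91    0.23 -105.76]
```

View pics/w12.png

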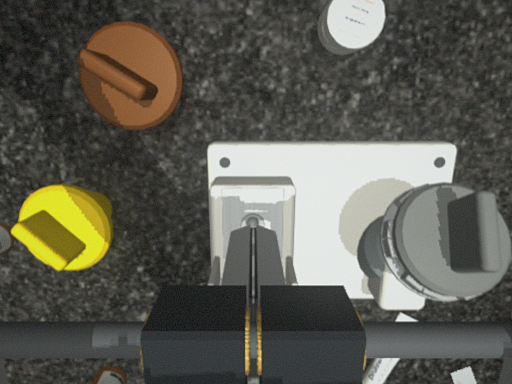

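carry_out --pt "-1 0 0 -45 0 0 0" --pt "-1 0 0 -45 0 0 0" --pt "-1 0 0 -25 0 0 0" --pt "-1 0 0 0 0 0 0" --pt "-1 9 -0.2 0 0 0 0" --pt "-1 9 -0.2 0 0 0 0" --pt "-1 9 -0.2 0 0 0 0" --pt "-1 9 -0.2 0 0 0 0" --pt "-1 0 0 0 0 0 0"

```text
t: 23.95
eef_pos: [0.584, -0.0531, 0.0961]
tool_rot: [0.011, 0.706, -0.01, 0.708]
wrist_force: [-0.8, -0.7, 0.8]
opening: 0.0009
```

```bash
python3 g.py
```

```text
t 23.95 TCP mixer [  2.   -84.29  96.08] grasp pt [  1.92 -84.3  115.07] toolx [ 0.  0. -1.] tooly [0. 1. 0.] F [-0.78 -0.72  0.84] T [-0.07 -0.09  0.02] op 0.0008722971611929582 q [ 0.39  0.73 -0.55  1.79  0.53  0.76  1.1 ]
rot to vertical [-0.02  0.24  0.02]
to tab (vertical tool) [-58.     0.98   7.92]
```

Keep pushing gently until the stop is felt.

carry_out --pt "-1 4 0 0 0 0 0" --pt "-1 3 0 0 0 0 0" --pt "-1 0 0 0 0 0 0"

```text
t: 24.32
eef_pos: [0.5858, -0.0531, 0.0954]
tool_rot: [0.01, 0.709, -0.011, 0.705]
wrist_force: [-7.9, -0.5, 6.3]
opening: 0.0003
```

```bash
python3 g.py;python3 -c "
from h import *
s=snap('scene')['img'];cv2.imwrite('pics/s13c.png',cv2.resize(s[150:225,230:330],(800,600),interpolation=cv2.INTER_CUBIC))"
```

```text
t 24.325 TCP mixer [  3.71 -84.2   95.39] grasp pt [  3.82 -84.18 114.39] toolx [-0.01 -0.   -1.  ] tooly [-0.  1. -0.] F [-7.9  -0.5   6.32] T [-0.02  1.93 -0.01] op 0.0003128553533754522 q [ 0.38  0.74 -0.55  1.78  0.53  0.78  1.1 ]
rot to vertical [ 0.06 -0.32 -0.01]
to tab (vertical tool) [-59.71   0.94   8.61]
```

View pics/s13c.png

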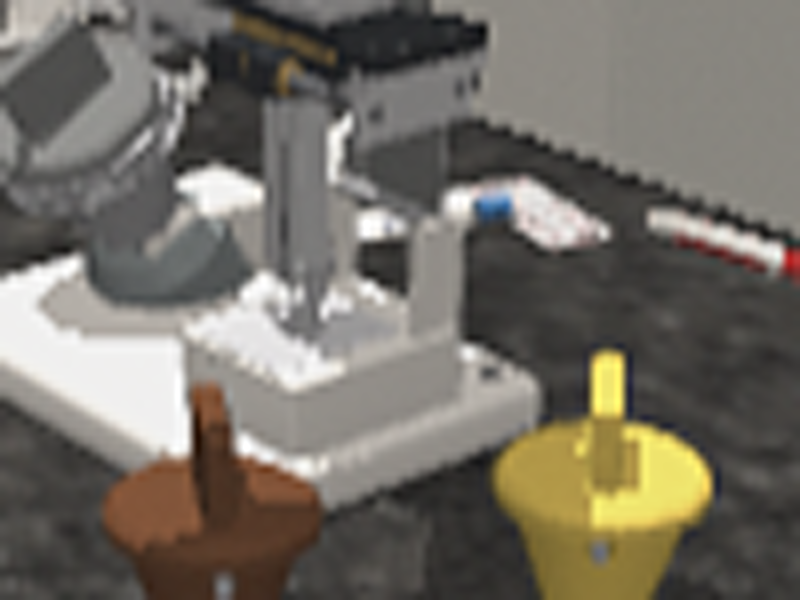

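Stop reached: 8 N at the fingertip at x≈4 mm, as expected. Back off and look.

carry_out --pt "-1 -15 0.4 0 0 0 0" --pt "-1 -25 0.8 0 0 0 0" --pt "-1 -10 0.3 20 0 0 0" --pt "-1 0 0 50 0 0 0" --pt "-1 0 0 40 0 0 0" --pt "-1 0 0 0 0 0 0"

```text
t: 25.12
eef_pos: [0.5427, -0.0507, 0.2091]
tool_rot: [0.01, 0.703, -0.01, 0.711]
wrist_force: [-0.4, -0.0, 0.1]
opening: 0.0004
```

```bash
python3 g.py;python3 - <<'E'
from geo import *
s=snap('scene')['img'];cv2.imwrite('pics/s14c.png',cv2.resize(s[150:225,230:330],(800,600),interpolation=cv2.INTER_CUBIC))
w=snap('wrist'); im=cv2.resize(w['img'],(800,600))
for x,c in((-9,(0,0,255)),(19,(0,255,0))):
    u=proj(w,mw([x,-85,103]))[0]/.64; cv2.circle(im,(int(u[0]),int(u[1])),3,c,-1)
cv2.imwrite('pics/w14.png',im)
E
```

```text
t 25.125 TCP mixer [-39.44 -83.09 209.08] grasp pt [-39.63 -83.11 228.08] toolx [ 0.01  0.   -1.  ] tooly [-0.  1.  0.] F [-0.45 -0.02  0.09] T [ 0.05 -0.14  0.02] op 0.0004042102596929748 q [ 0.48  0.54 -0.66  1.81  0.4   0.93  1.19]
rot to vertical [-0.02  0.59 -0.02]
to tab (vertical tool) [ -16.61   -1.42 -105.08]
```

View pics/s14c.png

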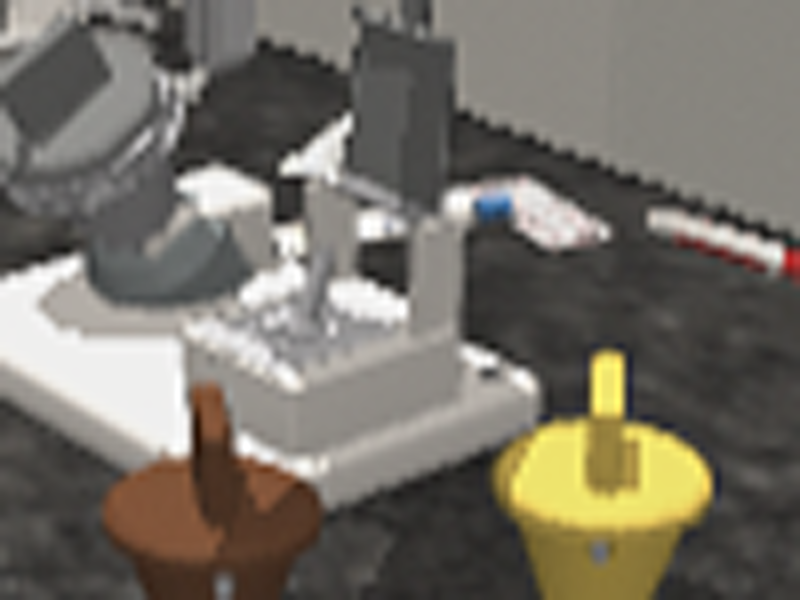

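View pics/w14.png

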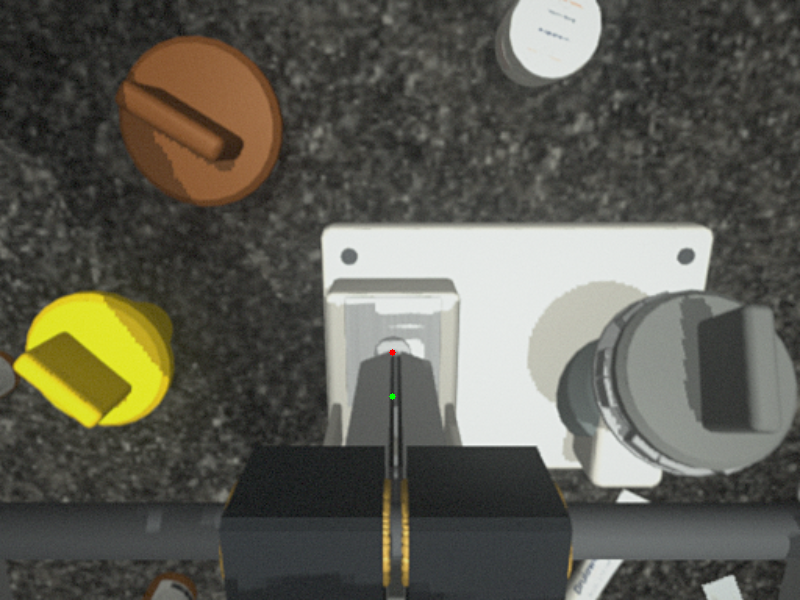

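carry_out --pt "-0.4 0 0 58 0 0.6 0" --pt "-0.4 42 -2 0 0 0 0" --pt "-0.4 42 -2 0 0 0 0" --pt "-0.4 42.5 -1.8 0 0 0 0" --pt "-0.4 0 0 -15 0 0 0" --pt "-0.4 0 0 0 0 0 0"

```text
t: 25.98
eef_pos: [0.6637, -0.0571, 0.2456]
tool_rot: [0.01, 0.712, -0.01, 0.702]
wrist_force: [-0.2, 0.2, 0.5]
opening: 0.0286
```

```bash
python3 g.py;python3 - <<'E'
from geo import *
sc=snap('scene'); s=sc['img'].copy(); im=cv2.resize(s[150:225,230:330],(800,600),interpolation=cv2.INTER_CUBIC)
for x,c in((-9,(0,0,255)),(19,(0,255,0))):
    u=(proj(sc,mw([x,-85,103]))[0]-[230,150])*8; cv2.circle(im,(int(u[0]),int(u[1])),4,c,-1)
cv2.imwrite('pics/s15c.png',im)
cv2.imwrite('pics/w15.png',snap('wrist')['img'])
E
```

```text
t 25.975 TCP mixer [ 81.77 -85.97 245.6 ] grasp pt [ 82.05 -85.96 264.6 ] toolx [-0.01 -0.   -1.  ] tooly [-0.  1. -0.] F [-0.17  0.22  0.49] T [ 0.12 -0.14  0.04] op 0.028629526415312977 q [ 0.39  0.69 -0.64  1.39  0.42  1.21  1.25]
rot to vertical [-0.01 -0.84 -0.07]
to tab (vertical tool) [-137.69    4.98 -141.6 ]
```

View pics/s15c.png

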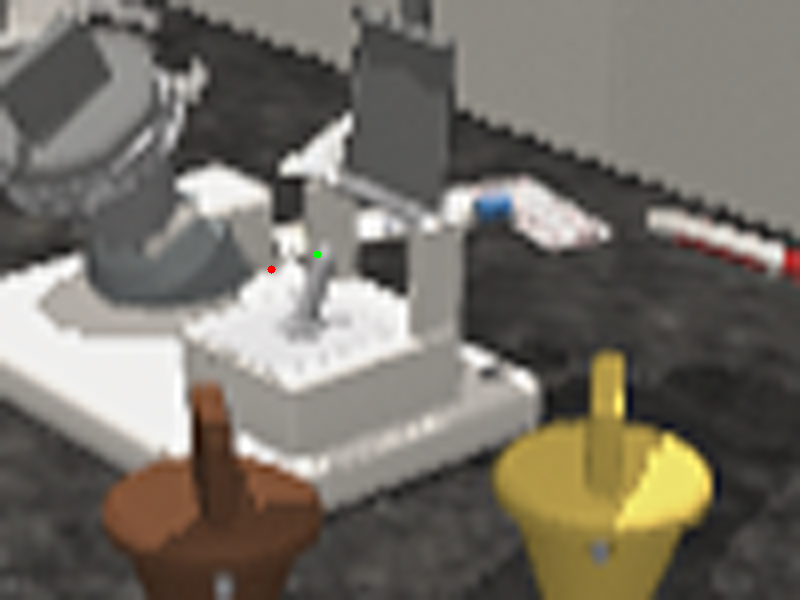

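View pics/w15.png

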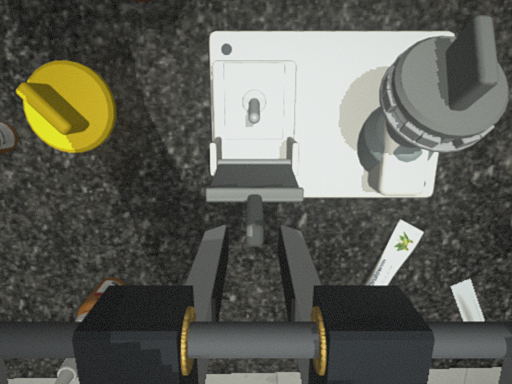

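The toggle tip coincides with the green "on" point (317,254). Now pinch the tab again.

carry_out --pt "-0.4 5 0.7 0 0 -0.8 0" --pt "-0.4 0 0 -20 0 0 0" --pt "-0.4 0 0 -10.6 0 0 0" --pt "-1 0 0 0 0 0 0" --pt "-1 0 0 0 0 0 0" --pt "-1 0 0 0 0 0 0" --pt "-1 0 0 0 0 0 0" --pt "-1 0 0 0 0 0 0" --squeeze 12

```text
t: 27.08
eef_pos: [0.6716, -0.0565, 0.219]
tool_rot: [0.01, 0.705, -0.01, 0.71]
wrist_force: [0.4, 0.2, 3.8]
opening: 0.0091
```

```bash
python3 g.py
```

```text
t 27.075 TCP mixer [ 89.62 -85.12 219.04] grasp pt [ 89.49 -85.12 238.04] toolx [ 0.01  0.   -1.  ] tooly [-0.  1.  0.] F [0.39 0.24 3.82] T [ 0.13 -0.08 -0.03] op 0.009122588770962416 q [ 0.38  0.71 -0.63  1.42  0.44  1.14  1.23]
rot to vertical [-0.01  0.4  -0.  ]
to tab (vertical tool) [-145.56    4.36 -115.04]
```

carry_out --pt "-1 -21.5 0.6 3.4 0 0 0" --pt "-1 -21.6 0.6 -0.5 0 0 0" --pt "-1 -21.3 0.6 -4.4 0 0 0" --pt "-1 -20.1 0.6 -8 0 0 0" --pt "-1 -18.4 0.5 -11.5 0 0 0" --pt "-1 0 0 0 0 0 0"

```text
t: 27.82
eef_pos: [0.5679, -0.0536, 0.1968]
tool_rot: [0.01, 0.705, -0.01, 0.709]
wrist_force: [2.6, 1.2, -5.0]
opening: 0.0102
```

```bash
python3 g.py
```

```text
t 27.825 TCP mixer [-14.16 -85.28 196.78] grasp pt [-14.26 -85.29 215.78] toolx [ 0.01  0.   -1.  ] tooly [-0.  1.  0.] F [ 2.64  1.18 -4.98] T [ 0.18 -0.5   0.02] op 0.010197490187314789 q [ 0.46  0.59 -0.65  1.75  0.43  0.94  1.18]
rot to vertical [-0.03  0.31 -0.02]
to tab (vertical tool) [-41.82   1.5  -92.78]
```

carry_out --pt "-1 -16.1 0.5 -14.6 0 0 0" --pt "-1 -13.2 0.4 -17.1 0 0 0" --pt "-1 -10 0.3 -19.3 0 0 0" --pt "-1 -6.3 0.2 -20.7 0 0 0" --pt "-1 0 0 0 0 0 0"

```text
t: 28.45
eef_pos: [0.5246, -0.0523, 0.1255]
tool_rot: [0.01, 0.704, -0.01, 0.71]
wrist_force: [4.3, -0.4, -2.4]
opening: 0.01
```

```bash
python3 g.py
```

```text
t 28.45 TCP mixer [-57.44 -85.25 125.46] grasp pt [-57.59 -85.26 144.46] toolx [ 0.01  0.   -1.  ] tooly [-0.  1.  0.] F [ 4.28 -0.37 -2.44] T [ 0.05 -0.96  0.  ] op 0.01004381668439752 q [ 0.44  0.62 -0.59  1.94  0.51  0.73  1.08]
rot to vertical [-0.02  0.45 -0.01]
to tab (vertical tool) [  1.45   0.2  -21.46]
```

carry_out --pt "-1 -1 0.1 -10 0 0 0" --pt "-1 -0.5 0 -9 0 0 0" --pt "-1 0 0 -3 0 0 0" --pt "-1 0 0 0 0 0 0"

```text
t: 28.95
eef_pos: [0.5229, -0.0523, 0.1052]
tool_rot: [0.01, 0.704, -0.011, 0.71]
wrist_force: [1.0, -1.1, 13.4]
opening: 0.0099
```

```bash
python3 g.py
```

```text
t 28.95 TCP mixer [-59.15 -85.24 105.25] grasp pt [-59.32 -85.22 124.25] toolx [ 0.01 -0.   -1.  ] tooly [-0.  1. -0.] F [ 0.96 -1.13 13.39] T [-0.11 -0.26 -0.05] op 0.009893573777959217 q [ 0.42  0.65 -0.57  1.96  0.54  0.68  1.06]
rot to vertical [ 0.06  0.52 -0.  ]
to tab (vertical tool) [ 3.16  0.15 -1.25]
```

Shut stop felt (13 N up, z 124 mm). Open and retreat upward.

carry_out --pt "-0.3 0 0 0 0 0 0" --pt "-0.3 0 0 0 0 0 0" --pt "-0.3 0 0 0 0 0 0" --pt "-0.3 0 0 15 0 0 0" --pt "-0.3 -5 0 40 0 0 0" --pt "-0.3 -5 0 50 0 0 0" --pt "-0.3 0 0 50 0 0 0" --pt "-0.3 0 0 0 0 0 0"

```text
t: 29.95
eef_pos: [0.5136, -0.0517, 0.2631]
tool_rot: [0.01, 0.702, -0.011, 0.712]
wrist_force: [0.1, -0.6, -0.5]
opening: 0.0331
```

```bash
python3 g.py;python3 - <<'E'
from geo import *
import pickle
sc=snap('scene'); s=sc['img']; cv2.imwrite('pics/s16c.png',cv2.resize(s[135:240,190:330],(800,600),interpolation=cv2.INTER_CUBIC))
w=snap('wrist'); pickle.dump(w,open('w16.pkl','wb')); im=cv2.resize(w['img'],(800,600))
# predicted home beaker: flange circle z=71 r46, handle top; ; guard shut edge
for a in range(0,360,15):
    u=proj(w,cw([46*np.cos(np.radians(a)),46*np.sin(np.radians(a)),71]))[0]/.64; cv2.circle(im,(int(u[0]),int(u[1])),2,(0,0,255),-1)
for p in [(-28,-52,122),(-28,-118,122),(-76,-80,127),(-76,-90,127)]:
    u=proj(w,mw(p))[0]/.64; cv2.circle(im,(int(u[0]),int(u[1])),2,(0,255,0),-1)
cv2.imwrite('pics/w16.png',im)
E
```

```text
t 29.95 TCP mixer [-68.44 -84.88 263.06] grasp pt [-68.71 -84.88 282.05] toolx [ 0.01 -0.   -1.  ] tooly [ 0.  1. -0.] F [ 0.1  -0.56 -0.49] T [ 0.01 -0.11  0.02] op 0.03310281686879174 q [ 0.55  0.44 -0.72  1.81  0.34  1.01  1.23]
rot to vertical [0.04 0.8  0.  ]
to tab (vertical tool) [  12.43   -0.48 -159.06]
```

View pics/s16c.png

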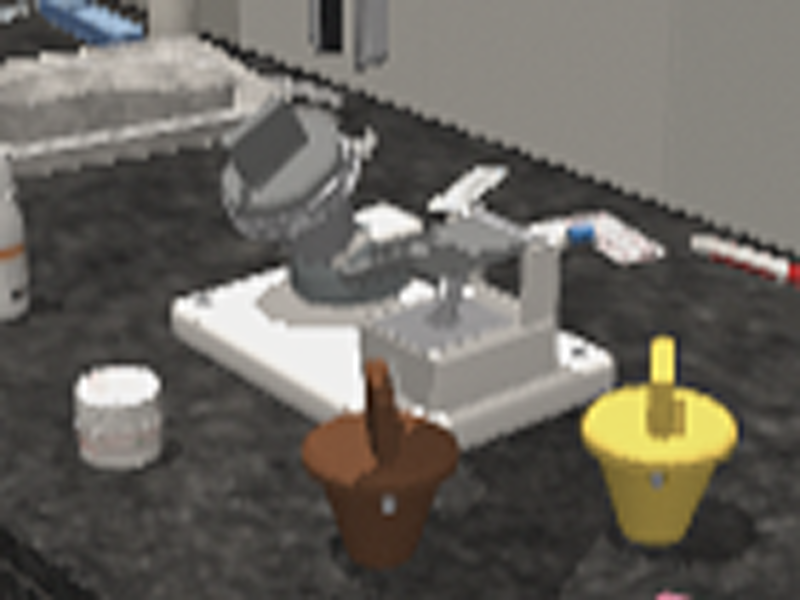

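View pics/w16.png

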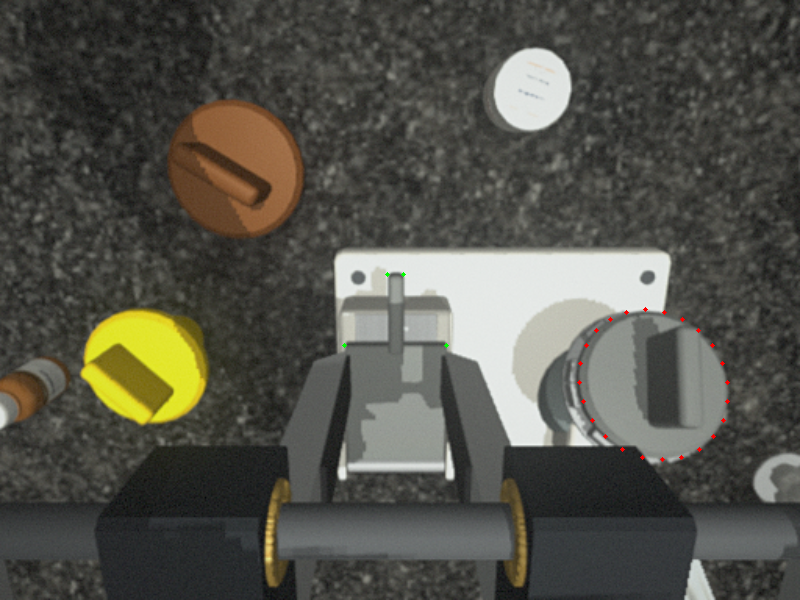

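The flange matches the predicted home circle. The guard's edge and tab match the shut points. The toggle still leans back under the guard at scene crop (452,285), and the robot is clear of everything. Handing in.

```bash
python3 -c "
from bench import manip
print(manip.sign_off())"
```

```text
the job is handed in; nothing more can be done
None
```

I carried out the whole task and handed it in at about t = 30 s of the 72 s allowed. The hand-in gives no verdict.

- **Beaker:** I seated the grey beaker on the first try at a slot angle read from the wrist camera. It went about 8 mm below where lugs on lands would have held it, then stopped stiffly at about home (measured height −1 mm). In the last wrist view its flange matches the predicted home circle.
- **Rocking:** I turned it +25° and then −25°. The torque about the cup axis read −0.34 and +0.28 N·m, with about 0 at rest and the height unchanged. That puts the spindle at about 0.35–0.4 rad each way. It is inferred from torque only, as the spindle joint can't be read directly.
- **Guard and toggle:** I lifted the guard to about 1.8 rad and pushed the toggle to its stop (8 N at the fingertip), and its tip matched the predicted "on" point in the scene view. I then lowered the guard until its stop was felt (13 N), and its edge and tab match the predicted shut positions. With the guard shut the toggle shows only as a few pixels, still leaning back.
- **Surroundings:** I never touched the bottles or the pot. I did not measure their positions again at the end.

Two things went off plan on the way:
- The first move to the cup stopped 27 mm short because of joint-speed limits, and I made that up.
- Joint 7 came close to its limit, so I turned the beaker another 120° above the ring before seating it.

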